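# Load the slide tray into the microscope's slide loader

### The job

Slide the blue slide tray, kept level, nose first into the bay under the microscope until it is fully home with the carriage pushed right in; the channel inside is hidden and off-centre, so find its left fence by light touch and follow it in, never forcing the tray against the loader. Let go of the tray, then press the green load button on the loader's roof. Leave everything else on the bench alone.

Things in the scene. Friction and masses are not known exactly. Their poses are not given: they have to be found in the camera images.
- tray: Blue slide tray with four glass slides fixed in it, lying on the bench; 0.2 to 0.45 kg. Flat plate 150 (x) x 90 (y) x 12 mm high; origin at the centre of its underside, +x towards its nose (the end that goes in first), z up. Behind the plate (-x) a tab carries an upright black fin, the handle.
- tray_grip (a point): Point in the handle fin, 96 mm behind the tray's origin and 34 mm up. The fin is 12 mm thick (tray y), 36 mm long (tray x) and 45 mm tall from the bench; the tab beneath it is 6 mm high and 30 mm wide. Pinch it from above across its thickness.
- tray_nose (a point): Middle of the tray's front edge, on its underside, 75 mm ahead of its origin.
- loader: White slide loader, fixed on the bench, 360 (x) x 220 (y) x 70 mm high; origin at the centre of its underside; +x = the way the tray goes in, +y = left when looking in. A microscope stands on the far half of its roof, from 172 mm behind the front face, reaching 0.45 m above the bench. The bay in the front face is a tunnel 150 mm wide, 45 mm high; the bench is its floor.
- loader_mouth (a point): Middle of the bay's mouth at bench level, in the front face (180 mm from the loader's origin, on its -x side); axes as the loader's. Inside the tunnel, hidden, is a channel 93 mm wide, parallel to loader x, between a left fence and a right rail, both square-ended, 33 mm high.
- fence_nominal (a point): Where the left fence's near end and inner face would be if the channel were centred: 20 mm behind the front face, 46.5 mm left of the middle; the fence runs on to the back. The right rail faces it but begins 75 mm behind the face. Fence and rail together stand up to 18 mm left or right of this, differently each time and not measured: find it by touch, tray edge against fence, nose 25 to 70 mm in.
- stop_nominal (a point): Where the nose is when the tray is fully home, on average: 130 mm behind the front face. The true place differs by up to 8 mm either way each time and is not measured.
- carriage (a joint): Carriage hidden at the end of the channel, in m: 0 = out, 0.014 = fully in against its solid stop. The tray's nose meets it 14 mm before home and pushes it. It drags with about 3 N and stays where it is left (no spring). An orange marker on the roof moves with it and reaches a white marker when it is home.
- load (a joint): Green load button on the roof, in m: 0 = up, 0.006 = fully down; springs back, about 4 N at the bottom. Counts as pressed beyond 0.004.
- load_top (a point): Middle of the top of the green button (28 mm across), on the loader's roof at the left front corner; pressed straight down.
- stain_bottle: Bystander: amber glass bottle, 52 mm across, 105 mm tall; origin at the centre of its underside. Leave alone.
- specimen_pot: Bystander: jar with orange lid, 56 mm across, 60 mm tall; origin at the centre of its underside. Leave alone.
- dropper: Bystander: small bottle with red cap, 36 mm across, 80 mm tall; origin at the centre of its underside. Leave alone.
- slide_box: Bystander: closed green box, 100 x 85 x 35 mm; origin at the centre of its underside. Leave alone.
- tissue_box: Bystander: cardboard box, 110 x 70 x 50 mm; origin at the centre of its underside. Leave alone.
- petri_dish: Bystander: clear closed dish, 90 mm across, 15 mm tall; origin at the centre of its underside. Leave alone.
- forceps: Bystander: steel forceps lying flat, 120 mm long, 8 mm high; origin at the centre of its underside. Leave alone.
Things that resemble listed ones, but are neither listed nor needed, are in the scene too. Several things have the shape of the tray; the one meant has the colours described above.

How it is judged:
By the outcome, as a careful person would: the job done as asked, in the order asked, and still so for the second after the job is handed in, with the robot touching nothing.
It also fails if it takes over 59 s, if anything falls off the work surface, if the arm or the gripper's body presses on something with over 40 N, if the wrist force passes 120 N, or if a joint passes its speed limit or range.

### The arm

A 7-joint arm with a two-finger parallel gripper is mounted at the origin on the work surface. World frame = base frame: x ahead of the robot, y to its left, z up, the work surface at z = 0. Lengths are in m, angles in rad, forces in N, time in s.
With the tool pointing down it reaches from about 0.425 to 1.025 m from the base axis. Payload 9.4 kg.
Tool frame: the origin (TCP) lies midway between the tips of the shut fingers; the grasp point (between the pads) lies 19 mm behind it; z points along the fingers, y is the line along which they close (so a half turn about z gives the same grasp; the last joint's range is limited). The gripper opens to 85 mm and grips with 20 to 120 N. Pads are 22 mm wide; open, the fingers measure 114 mm over their backs; the gripper's body (76 mm by 85 mm) begins 54 mm behind the grasp point. The pads swing forward as they close: fully open they stand 13 mm farther back than shut.
Start: joints at [1.024, 0.599, -0.003, 1.599, 0.002, 0.943, -0.08], TCP at [0.328, -0.646, 0.21] pointing down, gripper open.
Joint ranges: [-2.57, 2.57], [-0.35, 1.97], [-1.29, 1.29], [0.11, 2.56], [-1.05, 4.19], [0.11, 1.86], [-2.63, 2.63]. Speed limits (rad/s): [2.22, 2.22, 3.01, 3.01, 3.14, 3.14, 3.14].

### API

Orientations are given as a rotation vector (axis times angle).
In Python, from cell import env gives the robot as it stands.
- The arm moves only by the tool jog_arm, never from a script. Its argument "series" is a list of rows, each an object of numbers: "grip": the closure, from 0 (fully open) to 1 (shut); "dx", "dy", "dz": the shift along the tool's x, y, z in m; "twist": the turn about the tool's z in rad. A call has 1 to 5 rows; each row shifts and turns the commanded pose from where the row before left it, along the tool's axes as they then stand; what a row does not reach is not made up. A row lasts 1/10 s, in which the tool goes at most 50 mm and 8.59 degrees, less where a joint would pass 70% of its speed; a pose out of reach is approached as far as the arm can. A call is refused whole if a number of a shift passes 0.05 or a number of a turn 0.15, either way. A call with a gripper value outside its range is refused whole. The fingers move at their own pace and stop on an object; "newtons" is the grip in N (left out, the last holds). Time passes only in rows, so rows that do not move let the fingers close. It gives the time, the measured TCP pose, the force, the opening and the grip force at its end, in the units of the state.
- env.get_state(): the state, without advancing time (a new reading comes with each control period).
- env.snapshot(name): name is "scene" or "top" or "wrist"; returns the picture (400x640x3 uint8, red, green, blue); there is no depth.
- env.get_calibration(name): a dict with "vfov" (degrees; the focal length in pixels is half the picture's height over the tangent of half this angle, whatever the lens; pixels are square), "cx", "cy" (the principal point, pixels), "T" (4x4, takes a point from camera to world coordinates). Camera axes: x right, y down, z forward; pixel columns grow to the right and rows downward; lengths in m; the calibration is good to about 2 mm. A picture is of the moment at which its call begins: read the wrist's pose just before it. get_calibration takes no time and is no camera call; for the wrist camera it gives the pose at the moment of the call.
- env.job_done(): hands the job in; it is judged then, once.
The state is a dict: "time_s": time; "joints": joint angles; "joint_vel": joint speeds; "joint_torque": joint torques, N m; "tcp_pos": TCP position; "eef_rot": TCP orientation; "force": force on the tool from outside, world axes, zero at the start; "ft_torque": the same for the moment, N m; "width": opening from 0.0 (shut) to 1.0 (fully open); "grasp_force": force on a finger pad.
Only numpy, scipy, OpenCV 4.12 (cv2) and the standard library are available. Lean on these libraries where they do the work, as an engineer would, in place of code of your own. Each camera call takes 0.05 s, during which the arm holds its last target. There are 200 camera calls.

## Working session

There is one attempt and no reset: what is moved stays moved. The work goes in short steps, Python scripts to look and compute and a tool call to move; the robot and the scene stay as the last step left them, time stands still between calls to the robot, and variables do not carry over. Pictures are saved under pics/ and viewed, at most 10 in all, crops included, and the job is handed in when it is done.

Besides the shell and the picture viewer there is one more tool, called after "Emit:" by a JSON object that holds its "op" and its "data". jog_arm: Moves the arm, as the interface text tells. Its arguments: {"type":"object","properties":{"series":{"type":"array","items":{"type":"object","properties":{"grip":{"type":"number"},"dx":{"type":"number"},"dy":{"type":"number"},"dz":{"type":"number"},"twist":{"type":"number"}}}},"newtons":{"type":"number"}},"required":["series"]}

```bash
mkdir -p pics; cat > h.py <<'E'
import numpy as np,cv2
from cell import env
def snap(n,f):
    im=env.snapshot(n); cv2.imwrite(f'pics/{f}.png',im[:,:,::-1]); return im
def ray(c,uv):
    f=200/np.tan(np.radians(c['vfov'])/2); T=np.array(c['T'])
    d=T[:3,:3]@np.array([(uv[0]-c['cx'])/f,(uv[1]-c['cy'])/f,1.]); return T[:3,3],d
def onplane(c,uv,z):
    o,d=ray(c,uv); return o+d*(z-o[2])/d[2]
def proj(c,p):
    f=200/np.tan(np.radians(c['vfov'])/2); T=np.array(c['T'])
    q=T[:3,:3].T@(np.array(p)-T[:3,3]); return q[0]/q[2]*f+c['cx'],q[1]/q[2]*f+c['cy']
E
python3 - <<'E'
from h import *
a=snap('top','top0');b=snap('scene','scene0')
for n in('top','scene'):
    c=env.get_calibration(n);print(n,c['vfov'],c['cx'],c['cy'],np.round(c['T'],3).tolist(),c.keys())
cv2.imwrite('pics/both.png',cv2.resize(np.vstack([a,b]),(800,1000))[:, :, ::-1])
print(env.get_state())
E
```

```text
top 52.84703631477298 319.39666816502165 197.20853337094334 [[0.002, -0.996, 0.094, 0.423], [-1.0, -0.002, -0.003, -0.095], [0.003, -0.094, -0.996, 1.08], [0.0, 0.0, 0.0, 1.0]] dict_keys(['vfov', 'cx', 'cy', 'T'])
scene 48.4728079838553 314.9465878101849 194.13222435568775 [[0.797, 0.515, -0.314, 0.853], [0.603, -0.691, 0.398, -0.549], [-0.012, -0.507, -0.862, 1.064], [0.0, 0.0, 0.0, 1.0]] dict_keys(['vfov', 'cx', 'cy', 'T'])
{'time_s': 0.1, 'joints': array([ 1.02430869,  0.60008161, -0.00250685,  1.60006916,  0.00179663,
        0.9428881 , -0.07978202]), 'joint_vel': array([ 0.00300121, -0.00226942, -0.00038574, -0.00370436,  0.00056343,
        0.00190913, -0.00018871]), 'joint_torque': array([ 3.93127411e-03, -7.77988243e+01,  1.56874124e+00, -2.58624941e+01,
        1.25421394e-02,  5.42028560e-03,  8.49153537e-06]), 'tcp_pos': array([ 0.32796245, -0.6460637 ,  0.20897062]), 'eef_rot': array([-3.05398094e+00, -7.30924199e-01,  7.56691239e-04]), 'force': array([0.34740557, 0.99363337, 0.35612166]), 'ft_torque': array([ 0.06031041, -0.05192805,  0.00080248]), 'grasp_force': 0.0, 'width': 0.9996572319436213}
```

View pics/top0.png

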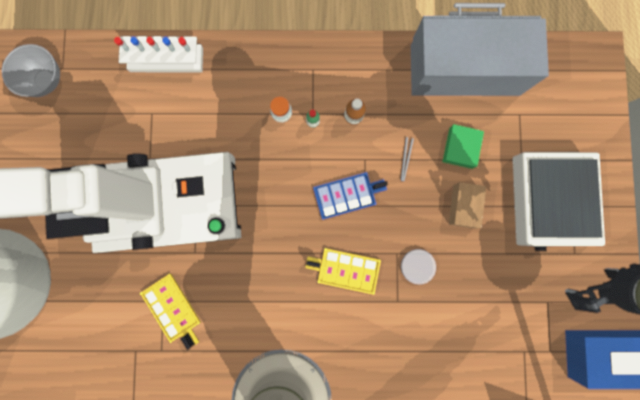

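View pics/scene0.png

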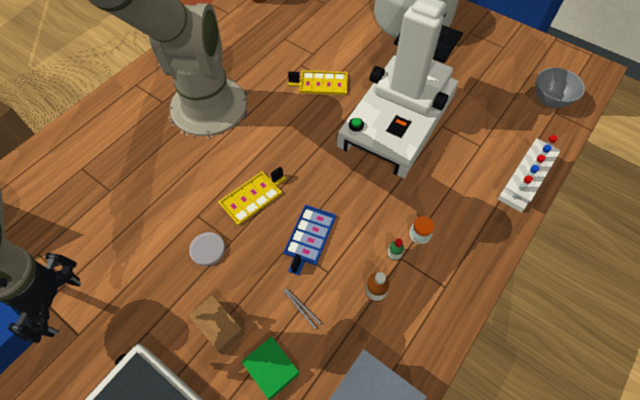

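The top view shows three tray shapes: blue at (345,195) with a black fin at (378,186), yellow at (348,271), and yellow at (170,308). The blue one fits the description. The loader's front face is at column ~237, and the button is at (216,226). I'll measure these and confirm the blue tray in one crop.

```bash
cat > m.py <<'E'
from h import *
im=cv2.imread('pics/top0.png'); c=env.get_calibration('top'); hsv=cv2.cvtColor(im,cv2.COLOR_BGR2HSV)
def big(m,box):
    k=np.zeros_like(m);x0,y0,x1,y1=box;k[y0:y1,x0:x1]=m[y0:y1,x0:x1]
    k=cv2.morphologyEx(k,cv2.MORPH_CLOSE,np.ones((9,9)))
    return max(cv2.findContours(k,0,2)[0],key=cv2.contourArea)
b=big(cv2.inRange(hsv,(105,90,40),(130,255,255)),(300,160,380,230))
r=cv2.minAreaRect(b);P=np.array([onplane(c,p,.012)[:2] for p in cv2.boxPoints(r)]);print('tray',r,P.round(3),P.mean(0))
f=big(cv2.inRange(hsv,(0,0,0),(180,255,60)),(366,170,395,200));rf=cv2.minAreaRect(f);print('fin',rf,onplane(c,rf[0],.045))
w=big(cv2.inRange(hsv,(0,0,150),(180,60,255)),(150,140,245,255))
ap=cv2.approxPolyDP(w,4,True)[:,0];print('loader',[(p.tolist(),onplane(c,p,.07)[:2].round(3).tolist()) for p in ap])
g=big(cv2.inRange(hsv,(50,100,60),(85,255,255)),(195,210,235,240));print('btn',cv2.minAreaRect(g)[0],onplane(c,cv2.minAreaRect(g)[0],.078))
# wall edge line fit of front face
pts=w[:,0];s=pts[(pts[:,0]>225)&(pts[:,1]>163)&(pts[:,1]<228)];print(len(s),s[:3])
W=np.array([onplane(c,p,.07)[:2] for p in s]);l=cv2.fitLine(W.astype(np.float32),cv2.DIST_HUBER,0,.01,.01).ravel();print('front',l)
A=im[150:260,80:240];B=im[160:230,300:400]
cv2.imwrite('pics/c0.png',np.vstack([cv2.resize(A,(480,330),interpolation=2),cv2.resize(B,(480,269))*1][:2])) 
E
python3 m.py
```

```text
tray ((348.81707763671875, 194.1463623046875), (32.74907684326172, 65.1905517578125), 74.53878784179688) [[ 0.551 -0.081]
 [ 0.598 -0.25 ]
 [ 0.514 -0.272]
 [ 0.467 -0.105]] [ 0.53250528 -0.17704168]
fin ((379.0, 185.00003051757812), (2.5298216342926025, 12.649109840393066), 71.56504821777344) [ 0.5529284  -0.25272812  0.045     ]
loader [([228, 152], [0.634, 0.135]), ([150, 160], [0.612, 0.332]), ([154, 246], [0.396, 0.313]), ([238, 236], [0.421, 0.105])]
btn (215.0, 225.0) [0.44779307 0.1607816  0.078     ]
10 [[235 227]
 [234 226]
 [234 216]]
front [0.9942603  0.10698782 0.5027127  0.12029652]
```

View pics/c0.png

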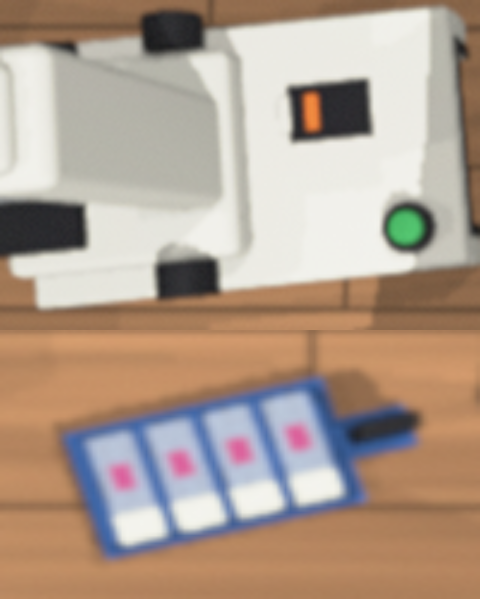

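Confirmed: it's the blue tray, with the black fin on its right side and the nose to the left. The loader's heading is about 95°. I'll write a planner that prints tool-frame rows and approach the fin at height.

```bash
cat >> h.py <<'E'
from scipy.spatial.transform import Rotation as R
def plan(x,y,z,yaw,step=.045,tw=.145,n=None):
    """rows to TCP x,y,z with tool-y axis at world yaw (deg)"""
    s=env.get_state();M=R.from_rotvec(s['eef_rot']).as_matrix();p=s['tcp_pos'];y0=np.arctan2(M[1,1],M[0,1])
    d=np.array([x,y,z])-p;a=(np.radians(yaw)-y0+np.pi)%(2*np.pi)-np.pi
    print('pos',p.round(4),'yaw',np.degrees(y0).round(2),'tilt',np.degrees(np.arccos(-M[2,2])).round(2),'F',s['force'].round(1),'t',s['time_s'])
    n=n or int(max(np.ceil(np.linalg.norm(d)/step),np.ceil(abs(a)/tw),1))
    for i in range(n):
        t=y0+a*i/n; u=d/n; ty=np.array([np.cos(t),np.sin(t)]);tx=np.array([-ty[1],ty[0]])
        print(i,dict(dx=round(float(tx@u[:2]),4),dy=round(float(ty@u[:2]),4),dz=round(float(-u[2]),4),twist=round(float(-a/n),4)))
E
python3 - <<'E'
from h import *
c=env.get_calibration('wrist');T=np.array(c['T']);s=env.get_state();M=R.from_rotvec(s['eef_rot']).as_matrix()
print(c['vfov'],c['cx'],c['cy'],'cam in tool',(M.T@(T[:3,3]-s['tcp_pos'])).round(3),(M.T@T[:3,:3]).round(2).tolist())
plan(.535,-.22,.24,15.5,n=10)
E
```

```text
61.7338634344674 320.81906648989303 196.93371334059992 cam in tool [ 0.081 -0.    -0.165] [[-0.0, -0.95, -0.32], [1.0, -0.0, 0.0], [-0.0, -0.32, 0.95]]
pos [ 0.328  -0.6461  0.209 ] yaw -63.08 tilt 0.08 F [0.3 1.  0.4] t 0.1
0 {'dx': 0.0377, 'dy': -0.0286, 'dz': -0.0031, 'twist': -0.1371}
1 {'dx': 0.0413, 'dy': -0.0232, 'dz': -0.0031, 'twist': -0.1371}
2 {'dx': 0.0441, 'dy': -0.0173, 'dz': -0.0031, 'twist': -0.1371}
3 {'dx': 0.046, 'dy': -0.0111, 'dz': -0.0031, 'twist': -0.1371}
4 {'dx': 0.0471, 'dy': -0.0047, 'dz': -0.0031, 'twist': -0.1371}
5 {'dx': 0.0473, 'dy': 0.0018, 'dz': -0.0031, 'twist': -0.1371}
6 {'dx': 0.0467, 'dy': 0.0082, 'dz': -0.0031, 'twist': -0.1371}
7 {'dx': 0.0451, 'dy': 0.0145, 'dz': -0.0031, 'twist': -0.1371}
8 {'dx': 0.0427, 'dy': 0.0205, 'dz': -0.0031, 'twist': -0.1371}
9 {'dx': 0.0395, 'dy': 0.0262, 'dz': -0.0031, 'twist': -0.1371}
```

Emit:
{"op": "jog_arm", "data": {"series": [{"dx": 0.038,"dy": -0.029,"dz": -0.003,"twist": -0.137},{"dx": 0.041,"dy": -0.023,"dz": -0.003,"twist": -0.137},{"dx": 0.044,"dy": -0.017,"dz": -0.003,"twist": -0.137},{"dx": 0.046,"dy": -0.011,"dz": -0.003,"twist": -0.137},{"dx": 0.047,"dy": -0.005,"dz": -0.003,"twist": -0.137}]}}

```text
invalid input
```

Emit:
{"op": "jog_arm", "data": {"series": [{"dx": 0.047,"dy": 0.002,"dz": -0.003,"twist": -0.137},{"dx": 0.047,"dy": 0.008,"dz": -0.003,"twist": -0.137},{"dx": 0.045,"dy": 0.015,"dz": -0.003,"twist": -0.137},{"dx": 0.043,"dy": 0.02,"dz": -0.003,"twist": -0.137},{"dx": 0.04,"dy": 0.026,"dz": -0.003,"twist": -0.137}]}}

```text
invalid input
```

Emit:
{"op": "jog_arm", "data": {"series": [{},{},{}]}}

```text
invalid input
```

```bash
python3 - <<'E'
from h import *
c=env.get_calibration('wrist');im=snap('wrist','w1')
np.save('c1.npy',c,allow_pickle=True)
plan(.535,-.22,.24,15.5)
E
```

```text
pos [ 0.328  -0.6461  0.2091] yaw -63.08 tilt 0.07 F [ 0.1 -0.2  0.5] t 0.15
0 {'dx': 0.0343, 'dy': -0.026, 'dz': -0.0028, 'twist': -0.1247}
1 {'dx': 0.0373, 'dy': -0.0216, 'dz': -0.0028, 'twist': -0.1247}
2 {'dx': 0.0397, 'dy': -0.0167, 'dz': -0.0028, 'twist': -0.1247}
3 {'dx': 0.0415, 'dy': -0.0117, 'dz': -0.0028, 'twist': -0.1247}
4 {'dx': 0.0426, 'dy': -0.0064, 'dz': -0.0028, 'twist': -0.1247}
5 {'dx': 0.0431, 'dy': -0.0011, 'dz': -0.0028, 'twist': -0.1247}
6 {'dx': 0.0429, 'dy': 0.0043, 'dz': -0.0028, 'twist': -0.1247}
7 {'dx': 0.042, 'dy': 0.0096, 'dz': -0.0028, 'twist': -0.1247}
8 {'dx': 0.0405, 'dy': 0.0147, 'dz': -0.0028, 'twist': -0.1247}
9 {'dx': 0.0383, 'dy': 0.0196, 'dz': -0.0028, 'twist': -0.1247}
10 {'dx': 0.0356, 'dy': 0.0242, 'dz': -0.0028, 'twist': -0.1247}
```

View pics/w1.png

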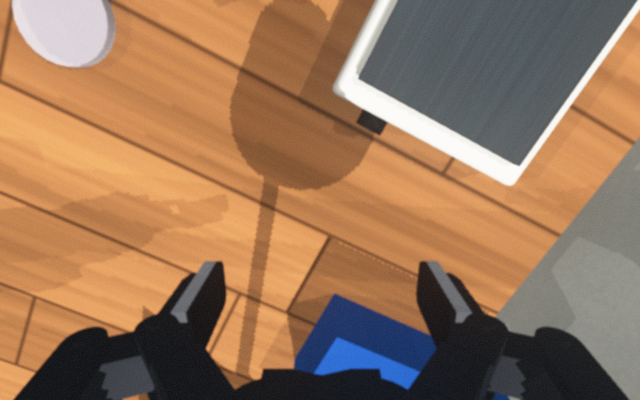

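The moves were refused, so this picture is from the start pose: tray-like case at (480,90), no target in view. I'll try with every key in the row.

Emit:
{"op": "jog_arm", "data": {"series": [{"dx": 0.038,"dy": -0.029,"dz": -0.003,"twist": -0.137,"grip": 0},{"dx": 0.041,"dy": -0.023,"dz": -0.003,"twist": -0.137,"grip": 0},{"dx": 0.044,"dy": -0.017,"dz": -0.003,"twist": -0.137,"grip": 0},{"dx": 0.046,"dy": -0.011,"dz": -0.003,"twist": -0.137,"grip": 0},{"dx": 0.047,"dy": -0.005,"dz": -0.003,"twist": -0.137,"grip": 0}]}}

```text
time_s: 0.65
tcp_pos: [0.4321, -0.4319, 0.2248]
eef_rot: [2.627, 1.722, -0.0]
force: [1.7, -0.3, 1.2]
width: 1.001
grasp_force: 0.0
```

Emit:
{"op": "jog_arm", "data": {"series": [{"dx": 0.047,"dy": 0.002,"dz": -0.003,"twist": -0.137,"grip": 0},{"dx": 0.047,"dy": 0.008,"dz": -0.003,"twist": -0.137,"grip": 0},{"dx": 0.045,"dy": 0.015,"dz": -0.003,"twist": -0.137,"grip": 0},{"dx": 0.043,"dy": 0.02,"dz": -0.003,"twist": -0.137,"grip": 0},{"dx": 0.04,"dy": 0.026,"dz": -0.003,"twist": -0.137,"grip": 0}]}}

```text
time_s: 1.15
tcp_pos: [0.5354, -0.2185, 0.2399]
eef_rot: [1.897, 2.504, -0.0]
force: [0.8, -1.3, -0.1]
width: 1.003
grasp_force: 0.0
```

Emit:
{"op": "jog_arm", "data": {"series": [{"dx": 0,"dy": 0,"dz": 0,"twist": 0,"grip": 0},{"dx": 0,"dy": 0,"dz": 0,"twist": 0,"grip": 0}]}}

```text
time_s: 1.35
tcp_pos: [0.5353, -0.2192, 0.2397]
eef_rot: [-1.901, -2.501, 0.0]
force: [-1.0, -0.8, -1.5]
width: 0.999
grasp_force: 0.0
```

```bash
python3 - <<'E'
from h import *
c=env.get_calibration('wrist');im=snap('wrist','w2')
np.save('c2.npy',c,allow_pickle=True)
plan(.535,-.22,.24,15.5)
E
```

```text
pos [ 0.5346 -0.2207  0.2395] yaw 15.35 tilt 0.05 F [-0.6 -0.8 -0.5] t 1.4
0 {'dx': 0.0005, 'dy': 0.0005, 'dz': -0.0005, 'twist': -0.0026}
```

View pics/w2.png

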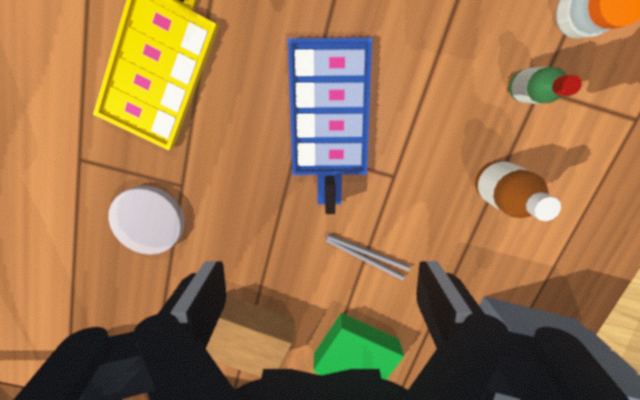

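The wrist view shows the blue tray plate at (290–371, 38–174) with its nose up and the fin at (330,195). I'll measure it.

```bash
python3 - <<'E'
from h import *
im=cv2.imread('pics/w2.png');c=np.load('c2.npy',allow_pickle=True).item();hsv=cv2.cvtColor(im,cv2.COLOR_BGR2HSV)
m=cv2.inRange(hsv,(105,100,40),(130,255,255));k=np.zeros_like(m);k[25:178,270:390]=m[25:178,270:390]
k=cv2.morphologyEx(k,cv2.MORPH_CLOSE,np.ones((25,25)));k=cv2.morphologyEx(k,cv2.MORPH_OPEN,np.ones((31,31)))
t=max(cv2.findContours(k,0,1)[0],key=cv2.contourArea)[:,0]
W=np.array([onplane(c,p,.010)[:2] for p in t],np.float32)
r=cv2.minAreaRect(W);print(r,cv2.boxPoints(r).round(4).tolist())
b=cv2.inRange(hsv,(0,0,0),(180,255,60));b[:165]=0;b[225:]=0;b[:,:310]=0;b[:,350:]=0
ys,xs=np.nonzero(b);print('fin px',xs.min(),xs.max(),ys.min(),ys.max())
top=max(cv2.findContours(b,0,1)[0],key=cv2.contourArea);print(cv2.minAreaRect(top))
e=cv2.minAreaRect(top)
ctr=np.array(r[0])
for yaw in(105.5,):
  pass
bx=cv2.boxPoints(r);L=[(bx[(i+1)%4]-bx[i]) for i in range(4)];l=max(L,key=np.linalg.norm);l=l/np.linalg.norm(l);l=l*np.sign(l[1])
yaw=np.degrees(np.arctan2(l[1],l[0]));g=ctr-.096*l
print('ctr',ctr,'yaw',yaw,'grip',g,'proj fin top mid',proj(c,[*g,.045]),'fin back top',proj(c,[*(ctr-.114*l),.045]),'front top',proj(c,[*(ctr-.078*l),.045]))
plan(g[0],g[1],.10,yaw-90)
E
```

```text
((0.5347899794578552, -0.18188248574733734), (0.08966907113790512, 0.11301015317440033), 15.501785278320312) [[0.476500004529953, -0.13940000534057617], [0.5066999793052673, -0.2483000010251999], [0.5931000113487244, -0.22429999709129333], [0.5629000067710876, -0.11550000309944153]]
fin px 326 334 177 212
((330.0, 194.5), (35.0, 8.0), 90.0)
ctr [ 0.53478998 -0.18188249] yaw 105.5018 grip [ 0.56044778 -0.2743902 ] proj fin top mid (np.float64(329.4681786549061), np.float64(214.88106708820644)) fin back top (np.float64(329.3425248247319), np.float64(229.21935167558442)) front top (np.float64(329.59759817505113), np.float64(200.11306209755452))
pos [ 0.5346 -0.2207  0.2395] yaw 15.35 tilt 0.05 F [-0.6 -0.8 -0.5] t 1.4
0 {'dx': -0.0147, 'dy': 0.0027, 'dz': 0.0349, 'twist': -0.0006}
1 {'dx': -0.0147, 'dy': 0.0027, 'dz': 0.0349, 'twist': -0.0006}
2 {'dx': -0.0147, 'dy': 0.0027, 'dz': 0.0349, 'twist': -0.0006}
3 {'dx': -0.0147, 'dy': 0.0026, 'dz': 0.0349, 'twist': -0.0006}
```

The front of the mask was clipped (0.113 m instead of 0.15). After correcting for that, and agreeing with the fin pixels, the tray centre is about (.530,−.164) and the grip about (.5555,−.2565). I'll descend over the fin.

```bash
python3 - <<'E'
from h import *
plan(.5555,-.2565,.08,15.5)
E
```

```text
pos [ 0.5346 -0.2207  0.2395] yaw 15.35 tilt 0.05 F [-0.6 -0.8 -0.5] t 1.4
0 {'dx': -0.01, 'dy': 0.0027, 'dz': 0.0399, 'twist': -0.0006}
1 {'dx': -0.01, 'dy': 0.0027, 'dz': 0.0399, 'twist': -0.0006}
2 {'dx': -0.01, 'dy': 0.0027, 'dz': 0.0399, 'twist': -0.0006}
3 {'dx': -0.01, 'dy': 0.0026, 'dz': 0.0399, 'twist': -0.0006}
```

Emit:
{"op": "jog_arm", "data": {"series": [{"dx": -0.01,"dy": 0.003,"dz": 0.04,"twist": -0.001,"grip": 0},{"dx": -0.01,"dy": 0.003,"dz": 0.04,"twist": -0.001,"grip": 0},{"dx": -0.01,"dy": 0.003,"dz": 0.04,"twist": -0.001,"grip": 0},{"dx": -0.01,"dy": 0.002,"dz": 0.04,"twist": 0,"grip": 0},{"dx": 0,"dy": 0,"dz": 0,"twist": 0,"grip": 0}]}}

```text
time_s: 1.9
tcp_pos: [0.5525, -0.2579, 0.0747]
eef_rot: [-1.901, -2.492, 0.006]
force: [-1.8, -0.3, 0.1]
width: 1.001
grasp_force: 0.0
```

```bash
python3 - <<'E'
from h import *
c=env.get_calibration('wrist');im=snap('wrist','w3');np.save('c3.npy',c,allow_pickle=True)
plan(.5555,-.2565,.016,15.5)
for z in(.006,.045):
  for a in(-.018,.018): print(z,a,proj(c,[.5555-.267*a,-.2565+.964*a,z]))
print('nose',proj(c,[.5299-.267*.075,-.164+.964*.075,.012]),'rear',proj(c,[.5299+.267*.075,-.164-.964*.075,.012]))
E
```

```text
pos [ 0.5539 -0.2571  0.0776] yaw 15.39 tilt 0.32 F [-0.  -0.3  0.7] t 1.95
0 {'dx': 0.0001, 'dy': 0.0009, 'dz': 0.0308, 'twist': -0.0009}
1 {'dx': 0.0001, 'dy': 0.0009, 'dz': 0.0308, 'twist': -0.0009}
0.006 -0.018 (np.float64(326.51256441154084), np.float64(224.05488282630466))
0.006 0.018 (np.float64(326.6398094016558), np.float64(177.9166290172773))
0.045 -0.018 (np.float64(327.0372024705967), np.float64(247.64116607347145))
0.045 0.018 (np.float64(327.2164186169564), np.float64(194.44120152177803))
nose (np.float64(327.49743590644556), np.float64(-82.96400548732214)) rear (np.float64(326.75545653958835), np.float64(176.0620450679809))
```

View pics/w3.png

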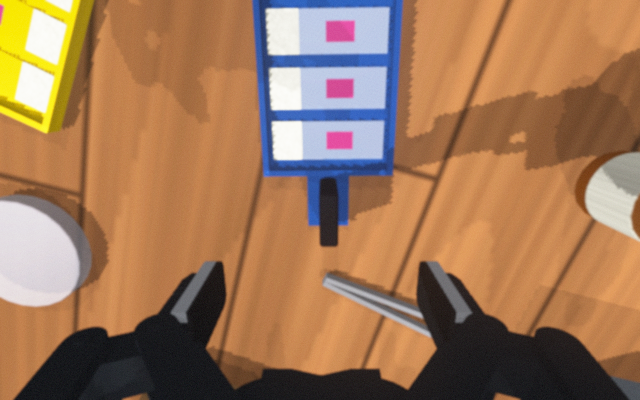

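The predictions match: rear edge at row 173, fin back at row 246, column 329. I'll descend and pinch.

Emit:
{"op": "jog_arm", "data": {"series": [{"dx": 0.001,"dy": 0.002,"dz": 0.03,"twist": -0.001,"grip": 0},{"dx": 0.001,"dy": 0.001,"dz": 0.03,"twist": -0.001,"grip": 0},{"dx": 0,"dy": 0,"dz": 0.001,"twist": 0,"grip": 0},{"dx": 0,"dy": 0,"dz": 0,"twist": 0,"grip": 0}]}}

```text
time_s: 2.35
tcp_pos: [0.559, -0.2534, 0.0206]
eef_rot: [1.897, 2.503, -0.0]
force: [0.0, -0.5, -0.4]
width: 1.001
grasp_force: 0.0
```

Emit:
{"op": "jog_arm", "data": {"series": [{"dx": 0,"dy": 0,"dz": 0,"twist": 0,"grip": 1},{"dx": 0,"dy": 0,"dz": 0,"twist": 0,"grip": 1},{"dx": 0,"dy": 0,"dz": 0,"twist": 0,"grip": 1},{"dx": 0,"dy": 0,"dz": 0,"twist": 0,"grip": 1},{"dx": 0,"dy": 0,"dz": 0,"twist": 0,"grip": 1}], "newtons": 50}}

```text
time_s: 2.85
tcp_pos: [0.5586, -0.2532, 0.0191]
eef_rot: [1.897, 2.504, -0.0]
force: [-1.8, -0.4, 0.5]
width: 0.142
grasp_force: 0.7
```

Emit:
{"op": "jog_arm", "data": {"series": [{"dx": 0,"dy": 0,"dz": 0,"twist": 0,"grip": 1},{"dx": 0,"dy": 0,"dz": 0,"twist": 0,"grip": 1},{"dx": 0,"dy": 0,"dz": 0,"twist": 0,"grip": 1},{"dx": 0,"dy": 0,"dz": 0,"twist": 0,"grip": 1}]}}

```text
time_s: 3.25
tcp_pos: [0.5586, -0.2532, 0.0192]
eef_rot: [1.897, 2.504, -0.001]
force: [-1.9, 0.3, 6.5]
width: 0.115
grasp_force: 48.9
```

The fin is pinched. I can't see the loader from behind the tray, so I'll release, look down on it from above, and come back to this same pose.

Emit:
{"op": "jog_arm", "data": {"series": [{"dx": 0,"dy": 0,"dz": 0,"twist": 0,"grip": 0},{"dx": 0,"dy": 0,"dz": 0,"twist": 0,"grip": 0},{"dx": 0,"dy": 0,"dz": 0,"twist": 0,"grip": 0},{"dx": 0,"dy": 0,"dz": -0.04,"twist": 0,"grip": 0},{"dx": 0,"dy": 0,"dz": -0.045,"twist": 0,"grip": 0}]}}

```text
time_s: 3.75
tcp_pos: [0.5575, -0.2523, 0.103]
eef_rot: [-1.894, -2.501, 0.001]
force: [-0.9, -0.2, 0.2]
width: 0.949
grasp_force: 0.0
```

```bash
python3 - <<'E'
from h import *
plan(.50,.06,.25,5.5,step=.048)
E
```

```text
pos [ 0.5575 -0.2523  0.103 ] yaw 15.73 tilt 0.24 F [-0.9 -0.2  0.2] t 3.75
0 {'dx': 0.0395, 'dy': 0.0037, 'dz': -0.0184, 'twist': 0.0223}
1 {'dx': 0.0396, 'dy': 0.0028, 'dz': -0.0184, 'twist': 0.0223}
2 {'dx': 0.0397, 'dy': 0.0019, 'dz': -0.0184, 'twist': 0.0223}
3 {'dx': 0.0397, 'dy': 0.001, 'dz': -0.0184, 'twist': 0.0223}
4 {'dx': 0.0397, 'dy': 0.0001, 'dz': -0.0184, 'twist': 0.0223}
5 {'dx': 0.0397, 'dy': -0.0008, 'dz': -0.0184, 'twist': 0.0223}
6 {'dx': 0.0397, 'dy': -0.0016, 'dz': -0.0184, 'twist': 0.0223}
7 {'dx': 0.0396, 'dy': -0.0025, 'dz': -0.0184, 'twist': 0.0223}
```

Emit:
{"op": "jog_arm", "data": {"series": [{"dx": 0.04,"dy": 0.004,"dz": -0.03,"twist": 0.022,"grip": 0},{"dx": 0.04,"dy": 0.003,"dz": -0.03,"twist": 0.022,"grip": 0},{"dx": 0.04,"dy": 0.002,"dz": -0.03,"twist": 0.022,"grip": 0},{"dx": 0.04,"dy": 0.001,"dz": -0.02,"twist": 0.022,"grip": 0},{"dx": 0.04,"dy": 0,"dz": -0.02,"twist": 0.022,"grip": 0}]}}

```text
time_s: 4.25
tcp_pos: [0.5224, -0.0546, 0.2348]
eef_rot: [2.033, 2.394, 0.001]
force: [0.7, 0.3, 0.0]
width: 0.999
grasp_force: 0.0
```

Emit:
{"op": "jog_arm", "data": {"series": [{"dx": 0.04,"dy": -0.001,"dz": -0.01,"twist": 0.022,"grip": 0},{"dx": 0.04,"dy": -0.002,"dz": -0.01,"twist": 0.022,"grip": 0},{"dx": 0.04,"dy": -0.002,"dz": 0,"twist": 0.022,"grip": 0},{"dx": 0,"dy": 0,"dz": 0,"twist": 0,"grip": 0},{"dx": 0,"dy": 0,"dz": 0,"twist": 0,"grip": 0}]}}

```text
time_s: 4.75
tcp_pos: [0.5006, 0.0627, 0.2536]
eef_rot: [2.107, 2.33, -0.0]
force: [0.5, -0.7, -0.1]
width: 1.0
grasp_force: 0.0
```

```bash
python3 - <<'E'
from h import *
c=env.get_calibration('wrist');im=snap('wrist','w4');np.save('c4.npy',c,allow_pickle=True)
plan(.5586,-.2532,.12,15.5,step=.048)
E
```

```text
pos [0.5008 0.0615 0.2534] yaw 5.64 tilt 0.04 F [ 0.1 -0.  -0.2] t 4.8
0 {'dx': -0.0399, 'dy': 0.0033, 'dz': 0.0167, 'twist': -0.0215}
1 {'dx': -0.0399, 'dy': 0.0025, 'dz': 0.0167, 'twist': -0.0215}
2 {'dx': -0.04, 'dy': 0.0016, 'dz': 0.0167, 'twist': -0.0215}
3 {'dx': -0.04, 'dy': 0.0008, 'dz': 0.0167, 'twist': -0.0215}
4 {'dx': -0.04, 'dy': -0.0001, 'dz': 0.0167, 'twist': -0.0215}
5 {'dx': -0.04, 'dy': -0.001, 'dz': 0.0167, 'twist': -0.0215}
6 {'dx': -0.04, 'dy': -0.0018, 'dz': 0.0167, 'twist': -0.0215}
7 {'dx': -0.0399, 'dy': -0.0027, 'dz': 0.0167, 'twist': -0.0215}
```

View pics/w4.png

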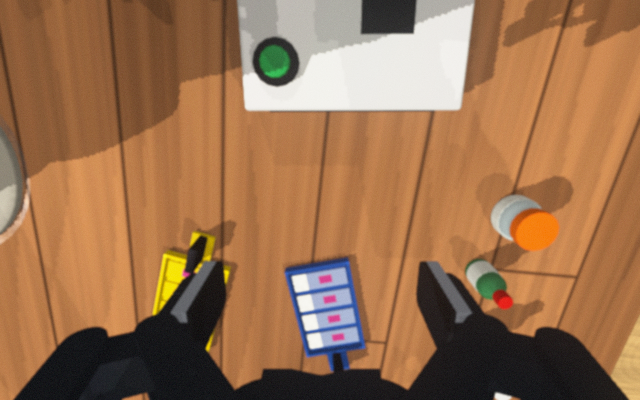

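The loader's roof front edge is at row ~109 (cols 247–461), and the button is at (275,62). I'll fit the edges.

```bash
python3 - <<'E'
from h import *
im=cv2.imread('pics/w4.png');c=np.load('c4.npy',allow_pickle=True).item();hsv=cv2.cvtColor(im,cv2.COLOR_BGR2HSV)
w=cv2.inRange(hsv,(0,0,120),(180,50,255));w[120:]=0;w[:,:225]=0;w[:,490:]=0
def fit(P): 
    l=cv2.fitLine(np.float32(P),cv2.DIST_HUBER,0,.001,.001).ravel();return l
fr=[(x,np.nonzero(w[:,x])[0].max()+.5) for x in range(258,452,2)]
lt=[(np.nonzero(w[y,:300])[0].min()-.5,y) for y in range(6,100,2)]
rt=[(np.nonzero(w[y])[0].max()+.5,y) for y in range(6,100,2)]
out={}
for n,p in(('f',fr),('l',lt),('r',rt)):
    W=[onplane(c,q,.07)[:2] for q in p];l=fit(W);out[n]=l
    print(n,l.round(4),'yaw',np.degrees(np.arctan2(l[1],l[0])).round(2),'res',np.abs((np.array(W)-l[2:])@[-l[1],l[0]]).mean().round(5))
def X(a,b):
    s=np.linalg.solve(np.c_[a[:2],-b[:2]],b[2:]-a[2:]);return a[2:]+a[:2]*s[0]
A=X(out['f'],out['l']);B=X(out['f'],out['r']);print('corners',A,B,np.linalg.norm(A-B),'mid',(A+B)/2)
g=cv2.inRange(hsv,(50,80,40),(85,255,255));g[100:]=0;q=cv2.minAreaRect(max(cv2.findContours(g,0,1)[0],key=cv2.contourArea));print(q,onplane(c,q[0],.078))
# tray check
m=cv2.inRange(hsv,(105,100,40),(130,255,255));m[:250]=0;m[356:]=0;m[:,:280]=0;m[:,370:]=0
t=max(cv2.findContours(cv2.morphologyEx(m,3,np.ones((15,15))),0,1)[0],key=cv2.contourArea)[:,0]
r=cv2.minAreaRect(np.float32([onplane(c,p,.011)[:2] for p in t]));print('tray',r)
E
```

```text
f [0.995  0.1003 0.5317 0.1236] yaw 5.76 res 9e-05
l [ 0.103  -0.9947  0.4125  0.165 ] yaw -84.09 res 0.00025
r [ 0.1014 -0.9948  0.6282  0.197 ] yaw -84.18 res 0.00024
corners [0.41794378 0.1121023 ] [0.634649   0.13394387] 0.21780312 mid [0.5262964  0.12302309]
((274.04998779296875, 61.15000534057617), (33.83636474609375, 30.990318298339844), 71.56504821777344) [0.4458231  0.16091933 0.078     ]
tray ((0.5314784646034241, -0.16586357355117798), (0.08965248614549637, 0.16385328769683838), 16.59469985961914)
```

The loader yaw is 95.8°, the mouth is about (.526,.122), and the button about (.446,.161). I'll return to the fin and regrip.

Emit:
{"op": "jog_arm", "data": {"series": [{"dx": -0.04,"dy": 0.003,"dz": 0.01,"twist": -0.022,"grip": 0},{"dx": -0.04,"dy": 0.002,"dz": 0.01,"twist": -0.022,"grip": 0},{"dx": -0.04,"dy": 0.002,"dz": 0.01,"twist": -0.022,"grip": 0},{"dx": -0.04,"dy": 0.001,"dz": 0.015,"twist": -0.022,"grip": 0},{"dx": -0.04,"dy": 0,"dz": 0.02,"twist": -0.022,"grip": 0}]}}

```text
time_s: 5.3
tcp_pos: [0.5372, -0.1386, 0.1882]
eef_rot: [1.98, 2.438, -0.0]
force: [1.1, 1.1, -0.4]
width: 1.005
grasp_force: 0.0
```

Emit:
{"op": "jog_arm", "data": {"series": [{"dx": -0.04,"dy": -0.001,"dz": 0.02,"twist": -0.022,"grip": 0},{"dx": -0.04,"dy": -0.002,"dz": 0.02,"twist": -0.022,"grip": 0},{"dx": -0.04,"dy": -0.003,"dz": 0.02,"twist": -0.022,"grip": 0},{"dx": 0,"dy": 0,"dz": 0.01,"twist": 0,"grip": 0},{"dx": 0,"dy": 0,"dz": 0,"twist": 0,"grip": 0}]}}

```text
time_s: 5.8
tcp_pos: [0.5565, -0.2556, 0.1163]
eef_rot: [-1.901, -2.497, 0.002]
force: [0.3, 0.7, 0.7]
width: 0.997
grasp_force: 0.0
```

```bash
python3 - <<'E'
from h import *
plan(.5586,-.2532,.018,15.6,step=.04)
E
```

```text
pos [ 0.5565 -0.2556  0.1163] yaw 15.44 tilt 0.22 F [0.3 0.7 0.7] t 5.8
0 {'dx': 0.0006, 'dy': 0.0009, 'dz': 0.0328, 'twist': -0.0009}
1 {'dx': 0.0006, 'dy': 0.0009, 'dz': 0.0328, 'twist': -0.0009}
2 {'dx': 0.0006, 'dy': 0.0009, 'dz': 0.0328, 'twist': -0.0009}
```

Emit:
{"op": "jog_arm", "data": {"series": [{"dx": 0,"dy": 0.001,"dz": 0.033,"twist": -0.001,"grip": 0},{"dx": 0,"dy": 0.001,"dz": 0.033,"twist": -0.001,"grip": 0},{"dx": 0,"dy": 0,"dz": 0.033,"twist": -0.001,"grip": 0},{"dx": 0,"dy": 0,"dz": 0,"twist": 0,"grip": 0},{"dx": 0,"dy": 0,"dz": 0,"twist": 0,"grip": 1}], "newtons": 60}}

```text
time_s: 6.3
tcp_pos: [0.5606, -0.252, 0.0203]
eef_rot: [-1.892, -2.507, 0.0]
force: [-0.7, -0.5, 0.1]
width: 0.858
grasp_force: 0.0
```

Emit:
{"op": "jog_arm", "data": {"series": [{"dx": 0,"dy": 0,"dz": 0,"twist": 0,"grip": 1},{"dx": 0,"dy": 0,"dz": 0,"twist": 0,"grip": 1},{"dx": 0,"dy": 0,"dz": 0,"twist": 0,"grip": 1},{"dx": 0,"dy": 0,"dz": 0,"twist": 0,"grip": 1},{"dx": 0,"dy": 0,"dz": 0,"twist": 0,"grip": 1}]}}

```text
time_s: 6.8
tcp_pos: [0.5608, -0.253, 0.0207]
eef_rot: [1.893, 2.506, -0.0]
force: [-1.4, 0.2, 7.2]
width: 0.106
grasp_force: 58.7
```

Emit:
{"op": "jog_arm", "data": {"series": [{"dx": 0,"dy": 0,"dz": 0,"twist": 0,"grip": 1},{"dx": 0,"dy": 0,"dz": 0,"twist": 0,"grip": 1},{"dx": 0,"dy": 0,"dz": 0,"twist": 0,"grip": 1}]}}

```text
time_s: 7.1
tcp_pos: [0.5608, -0.253, 0.0207]
eef_rot: [1.893, 2.506, -0.0]
force: [-2.2, 0.4, 9.1]
width: 0.11
grasp_force: 58.7
```

```bash
cat >> h.py <<'E'
U=np.array([-.1006,.9949]);V=np.array([-.9949,-.1006]);MOUTH=np.array([.5264,.122]);GN=.171
def rel():
    s=env.get_state();M=R.from_rotvec(s['eef_rot']).as_matrix();p=s['tcp_pos'];d=p[:2]-MOUTH
    h=M[:2,0]
    n=d+GN*h; F=s['force'][:2]
    print('nose depth %.4f off(left) %.4f yaw %.2f z %.4f | F u %.1f v %.1f z %.1f Tz %.2f w %.3f t %.2f'%(n@U,n@V,np.degrees(np.arctan2(h[1],h[0])),p[2],F@U,F@V,s['force'][2],s['ft_torque'][2],s['width'],s['time_s']))
def go(depth,off,z=None,**k):
    p=MOUTH+U*(depth-GN)+V*off; plan(p[0],p[1],env.get_state()['tcp_pos'][2] if z is None else z,5.77,**k)
E
python3 -c "
from h import *
rel();go(-.03,-.022,step=.025)"
```

```text
nose depth -0.2082 off(left) 0.0335 yaw 105.88 z 0.0207 | F u 0.6 v 2.1 z 9.1 Tz 0.14 w 0.110 t 7.10
pos [ 0.5608 -0.253   0.0207] yaw 15.88 tilt 0.07 F [-2.2  0.4  9.1] t 7.1
0 {'dx': 0.021, 'dy': 0.007, 'dz': -0.0, 'twist': 0.0221}
1 {'dx': 0.0212, 'dy': 0.0065, 'dz': -0.0, 'twist': 0.0221}
2 {'dx': 0.0213, 'dy': 0.0061, 'dz': -0.0, 'twist': 0.0221}
3 {'dx': 0.0215, 'dy': 0.0056, 'dz': -0.0, 'twist': 0.0221}
4 {'dx': 0.0216, 'dy': 0.0051, 'dz': -0.0, 'twist': 0.0221}
5 {'dx': 0.0217, 'dy': 0.0046, 'dz': -0.0, 'twist': 0.0221}
6 {'dx': 0.0218, 'dy': 0.0042, 'dz': -0.0, 'twist': 0.0221}
7 {'dx': 0.0219, 'dy': 0.0037, 'dz': -0.0, 'twist': 0.0221}
```

Fz is +9 N because the closing pads swing down and press the tray on the bench. I'll lift 1 mm to relieve it, then slide.

Emit:
{"op": "jog_arm", "data": {"series": [{"dx": 0,"dy": 0,"dz": -0.001,"twist": 0,"grip": 1},{"dx": 0,"dy": 0,"dz": 0,"twist": 0,"grip": 1}]}}

```text
time_s: 7.3
tcp_pos: [0.5604, -0.2528, 0.0207]
eef_rot: [1.894, 2.507, -0.0]
force: [-0.5, -0.9, 3.0]
width: 0.103
grasp_force: 59.1
```

```bash
python3 -c "
from h import *
rel()"
```

```text
nose depth -0.2079 off(left) 0.0338 yaw 105.87 z 0.0207 | F u -0.8 v 0.6 z 3.0 Tz 0.13 w 0.103 t 7.30
```

Emit:
{"op": "jog_arm", "data": {"series": [{"dx": 0.021,"dy": 0.007,"dz": -0.0003,"twist": 0.022,"grip": 1},{"dx": 0.021,"dy": 0.0065,"dz": 0,"twist": 0.022,"grip": 1},{"dx": 0.021,"dy": 0.006,"dz": 0,"twist": 0.022,"grip": 1},{"dx": 0.021,"dy": 0.0055,"dz": 0,"twist": 0.022,"grip": 1},{"dx": 0.022,"dy": 0.005,"dz": 0,"twist": 0.022,"grip": 1}]}}

```text
time_s: 7.8
tcp_pos: [0.5652, -0.142, 0.0207]
eef_rot: [-2.03, -2.397, 0.0]
force: [0.6, -0.6, 0.0]
width: 0.101
grasp_force: 58.5
```

Emit:
{"op": "jog_arm", "data": {"series": [{"dx": 0.022,"dy": 0.0045,"dz": 0,"twist": 0.022,"grip": 1},{"dx": 0.022,"dy": 0.004,"dz": 0,"twist": 0.022,"grip": 1},{"dx": 0.022,"dy": 0.0035,"dz": 0,"twist": 0.022,"grip": 1},{"dx": 0,"dy": 0,"dz": 0,"twist": 0,"grip": 1},{"dx": 0,"dy": 0,"dz": 0,"twist": 0,"grip": 1}]}}

```text
time_s: 8.3
tcp_pos: [0.5676, -0.075, 0.0208]
eef_rot: [-2.104, -2.332, 0.0]
force: [-0.4, -0.1, -0.9]
width: 0.105
grasp_force: 58.6
```

```bash
python3 - <<'E'
from h import *
rel();im=snap('wrist','w5');go(-.03,-.022)
c=env.get_calibration('wrist');t=snap('top','t5')
s=env.get_state();M=R.from_rotvec(s['eef_rot']).as_matrix();p=s['tcp_pos'];g=np.array([p[0],p[1]])
for b,l in((.021,45),(.021,-45),(.171,45),(.171,-45)):
    q=g+M[:2,0]*b-M[:2,1]*l/1000;print(b,l,np.round(proj(c,[*q,.012]),1),np.round(proj(env.get_calibration('top'),[*q,.012]),1))
cv2.imwrite('pics/v5.png',np.vstack([cv2.resize(im,(640,400)),cv2.resize(t[140:240,190:350],(320,200),interpolation=2).repeat(1,1) if 0 else cv2.copyMakeBorder(cv2.resize(t[150:240,190:350],(320,180),interpolation=2),0,0,0,320,0)])[:,:,::-1])
E
```

```text
nose depth -0.0291 off(left) -0.0209 yaw 95.88 z 0.0208 | F u -0.1 v 0.4 z -0.9 Tz -0.00 w 0.105 t 8.30
pos [ 0.5675 -0.0759  0.0208] yaw 5.8 tilt 0.03 F [ 0.  -0.  -2.1] t 8.35
0 {'dx': 0.0001, 'dy': 0.001, 'dz': -0.0, 'twist': 0.0005}
0.021 45 [239.7 202.5] [305.  198.4]
0.021 -45 [403.6 202.7] [301.8 165.2]
0.171 45 [ 211.8 -144.8] [248.8 203.9]
0.171 -45 [ 432.7 -144.6] [246.1 170.6]
```

View pics/v5.png

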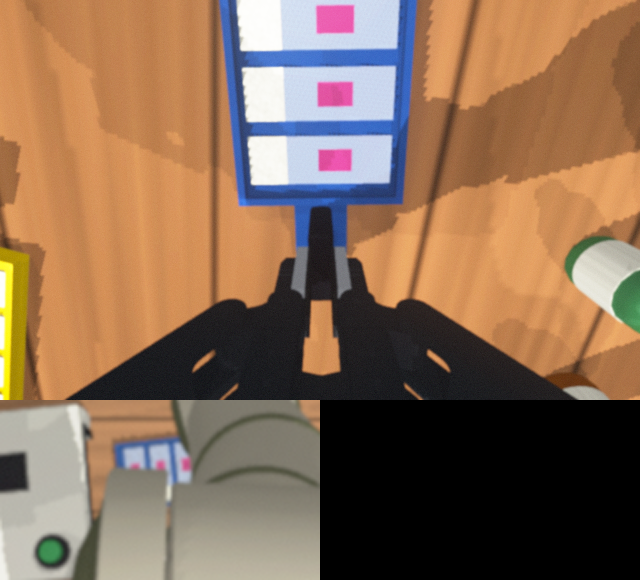

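The tray is aligned: rear edge at row 204, cols 239–404, against a prediction of 202/240–404. I'll enter the mouth at offset −21 mm.

Emit:
{"op": "jog_arm", "data": {"series": [{"dx": 0.009,"dy": 0.0005,"dz": 0,"twist": 0,"grip": 1},{"dx": 0.009,"dy": 0.0005,"dz": 0,"twist": 0,"grip": 1},{"dx": 0.009,"dy": 0,"dz": 0,"twist": 0,"grip": 1},{"dx": 0.009,"dy": 0,"dz": 0,"twist": 0,"grip": 1},{"dx": 0.008,"dy": 0,"dz": 0,"twist": 0,"grip": 1}]}}

```text
time_s: 8.9
tcp_pos: [0.564, -0.0304, 0.0209]
eef_rot: [-2.106, -2.331, -0.0]
force: [-1.4, -0.3, -0.4]
width: 0.103
grasp_force: 58.6
```

Emit:
{"op": "jog_arm", "data": {"series": [{"dx": 0.006,"dy": 0,"dz": 0,"twist": 0,"grip": 1},{"dx": 0.006,"dy": 0,"dz": 0,"twist": 0,"grip": 1},{"dx": 0.006,"dy": 0,"dz": 0,"twist": 0,"grip": 1},{"dx": 0.006,"dy": 0,"dz": 0,"twist": 0,"grip": 1},{"dx": 0,"dy": 0,"dz": 0,"twist": 0,"grip": 1}]}}

```text
time_s: 9.4
tcp_pos: [0.5617, -0.0065, 0.0209]
eef_rot: [-2.105, -2.332, -0.001]
force: [0.1, 0.7, -1.4]
width: 0.107
grasp_force: 58.6
```

```bash
python3 -c "
from h import *
rel()"
```

```text
nose depth 0.0396 off(left) -0.0219 yaw 95.86 z 0.0209 | F u 0.6 v -0.2 z -1.4 Tz -0.04 w 0.107 t 9.40
```

The nose is 40 mm in with no contact. I'll feel left in small steps.

Emit:
{"op": "jog_arm", "data": {"series": [{"dx": 0.003,"dy": -0.0008,"dz": 0,"twist": 0,"grip": 1},{"dx": 0.003,"dy": -0.0008,"dz": 0,"twist": 0,"grip": 1},{"dx": 0.003,"dy": -0.0008,"dz": 0,"twist": 0,"grip": 1},{"dx": 0,"dy": -0.0008,"dz": 0,"twist": 0,"grip": 1},{"dx": 0,"dy": -0.0008,"dz": 0,"twist": 0,"grip": 1}]}}

```text
time_s: 9.9
tcp_pos: [0.5569, 0.001, 0.0209]
eef_rot: [2.106, 2.331, 0.0]
force: [0.5, 0.6, -1.7]
width: 0.105
grasp_force: 58.6
```

Emit:
{"op": "jog_arm", "data": {"series": [{"dx": 0,"dy": -0.0006,"dz": 0,"twist": 0,"grip": 1},{"dx": 0,"dy": -0.0006,"dz": 0,"twist": 0,"grip": 1},{"dx": 0,"dy": -0.0006,"dz": 0,"twist": 0,"grip": 1},{"dx": 0,"dy": -0.0006,"dz": 0,"twist": 0,"grip": 1},{"dx": 0,"dy": -0.0006,"dz": 0,"twist": 0,"grip": 1}]}}

```text
time_s: 10.4
tcp_pos: [0.5539, 0.0005, 0.0209]
eef_rot: [2.107, 2.331, 0.0]
force: [0.5, 0.4, -0.4]
width: 0.104
grasp_force: 58.6
```

```bash
python3 -c "
from h import *
rel()"
```

```text
nose depth 0.0473 off(left) -0.0151 yaw 95.78 z 0.0209 | F u 0.4 v -0.6 z -0.4 Tz -0.09 w 0.104 t 10.40
```

Emit:
{"op": "jog_arm", "data": {"series": [{"dx": 0,"dy": -0.0006,"dz": 0,"twist": 0,"grip": 1},{"dx": 0,"dy": -0.0006,"dz": 0,"twist": 0,"grip": 1},{"dx": 0,"dy": -0.0006,"dz": 0,"twist": 0,"grip": 1},{"dx": 0,"dy": -0.0006,"dz": 0,"twist": 0,"grip": 1},{"dx": 0,"dy": -0.0006,"dz": 0,"twist": 0,"grip": 1}]}}

```text
time_s: 10.9
tcp_pos: [0.5508, 0.0003, 0.0209]
eef_rot: [-2.106, -2.331, 0.0]
force: [0.8, -0.9, -2.1]
width: 0.102
grasp_force: 58.6
```

Emit:
{"op": "jog_arm", "data": {"series": [{"dx": 0,"dy": -0.0006,"dz": 0,"twist": 0,"grip": 1},{"dx": 0,"dy": -0.0006,"dz": 0,"twist": 0,"grip": 1},{"dx": 0,"dy": -0.0006,"dz": 0,"twist": 0,"grip": 1},{"dx": 0,"dy": -0.0006,"dz": 0,"twist": 0,"grip": 1},{"dx": 0,"dy": -0.0006,"dz": 0,"twist": 0,"grip": 1}]}}

```text
time_s: 11.4
tcp_pos: [0.5478, -0.0001, 0.0209]
eef_rot: [-2.106, -2.331, 0.0]
force: [-0.3, -0.2, -1.1]
width: 0.104
grasp_force: 58.6
```

Emit:
{"op": "jog_arm", "data": {"series": [{"dx": 0,"dy": -0.0006,"dz": 0,"twist": 0,"grip": 1},{"dx": 0,"dy": -0.0006,"dz": 0,"twist": 0,"grip": 1},{"dx": 0,"dy": -0.0006,"dz": 0,"twist": 0,"grip": 1},{"dx": 0,"dy": -0.0006,"dz": 0,"twist": 0,"grip": 1},{"dx": 0,"dy": -0.0006,"dz": 0,"twist": 0,"grip": 1}]}}

```text
time_s: 11.9
tcp_pos: [0.545, -0.0005, 0.0209]
eef_rot: [2.107, 2.33, 0.0]
force: [1.6, -0.7, -1.8]
width: 0.103
grasp_force: 58.7
```

Emit:
{"op": "jog_arm", "data": {"series": [{"dx": 0,"dy": -0.0005,"dz": 0,"twist": 0,"grip": 1},{"dx": 0,"dy": -0.0005,"dz": 0,"twist": 0,"grip": 1},{"dx": 0,"dy": -0.0005,"dz": 0,"twist": 0,"grip": 1}]}}

```text
time_s: 12.2
tcp_pos: [0.5438, -0.0008, 0.021]
eef_rot: [2.107, 2.33, 0.0]
force: [1.5, -1.5, -1.9]
width: 0.107
grasp_force: 58.8
```

```bash
python3 -c "
from h import *
rel()"
```

```text
nose depth 0.0471 off(left) -0.0050 yaw 95.76 z 0.0210 | F u -1.7 v -1.4 z -1.9 Tz -0.17 w 0.107 t 12.20
```

Emit:
{"op": "jog_arm", "data": {"series": [{"dx": 0,"dy": -0.0005,"dz": 0,"twist": 0,"grip": 1},{"dx": 0,"dy": -0.0005,"dz": 0,"twist": 0,"grip": 1},{"dx": 0,"dy": -0.0005,"dz": 0,"twist": 0,"grip": 1}]}}

```text
time_s: 12.5
tcp_pos: [0.5422, -0.0008, 0.0209]
eef_rot: [2.107, 2.33, 0.0]
force: [1.9, -1.6, -0.5]
width: 0.104
grasp_force: 58.9
```

```bash
python3 -c "
from h import *
rel()"
```

```text
nose depth 0.0472 off(left) -0.0034 yaw 95.77 z 0.0209 | F u -1.7 v -1.7 z -0.5 Tz -0.31 w 0.104 t 12.50
```

Emit:
{"op": "jog_arm", "data": {"series": [{"dx": 0,"dy": -0.0005,"dz": 0,"twist": 0,"grip": 1},{"dx": 0,"dy": -0.0005,"dz": 0,"twist": 0,"grip": 1}]}}

```text
time_s: 12.7
tcp_pos: [0.5413, -0.0008, 0.021]
eef_rot: [2.106, 2.33, 0.001]
force: [3.4, -2.5, 0.2]
width: 0.104
grasp_force: 59.1
```

```bash
python3 -c "
from h import *
rel()"
```

```text
nose depth 0.0474 off(left) -0.0025 yaw 95.77 z 0.0210 | F u -2.8 v -3.1 z 0.2 Tz -0.38 w 0.104 t 12.70
```

Contact with the fence: lateral force and yaw moment both rise from an offset of about −4 mm. I'll ease off about 1.3 mm and follow it in.

Emit:
{"op": "jog_arm", "data": {"series": [{"dx": 0,"dy": 0.0007,"dz": 0,"twist": 0,"grip": 1},{"dx": 0,"dy": 0.0006,"dz": 0,"twist": 0,"grip": 1},{"dx": 0.005,"dy": 0,"dz": 0,"twist": 0,"grip": 1},{"dx": 0.005,"dy": 0,"dz": 0,"twist": 0,"grip": 1},{"dx": 0.005,"dy": 0,"dz": 0,"twist": 0,"grip": 1}]}}

```text
time_s: 13.2
tcp_pos: [0.5408, 0.0148, 0.0209]
eef_rot: [2.106, 2.331, 0.0]
force: [2.7, -3.0, -0.1]
width: 0.104
grasp_force: 59.0
```

```bash
python3 -c "
from h import *
rel()"
```

```text
nose depth 0.0629 off(left) -0.0035 yaw 95.79 z 0.0209 | F u -3.3 v -2.4 z -0.1 Tz -0.25 w 0.104 t 13.20
```

Emit:
{"op": "jog_arm", "data": {"series": [{"dx": 0,"dy": 0.0005,"dz": 0,"twist": 0,"grip": 1},{"dx": 0,"dy": 0.0005,"dz": 0,"twist": 0,"grip": 1},{"dx": 0.002,"dy": 0,"dz": 0,"twist": 0,"grip": 1},{"dx": 0.002,"dy": 0,"dz": 0,"twist": 0,"grip": 1}]}}

```text
time_s: 13.6
tcp_pos: [0.5414, 0.0179, 0.0209]
eef_rot: [2.107, 2.33, -0.001]
force: [2.7, -1.7, -0.1]
width: 0.104
grasp_force: 58.9
```

```bash
python3 -c "
from h import *
rel()"
```

```text
nose depth 0.0660 off(left) -0.0045 yaw 95.76 z 0.0209 | F u -1.9 v -2.5 z -0.1 Tz -0.19 w 0.104 t 13.60
```

Emit:
{"op": "jog_arm", "data": {"series": [{"dx": 0,"dy": 0.0005,"dz": 0,"twist": 0,"grip": 1},{"dx": 0,"dy": 0.0005,"dz": 0,"twist": 0,"grip": 1},{"dx": 0,"dy": 0,"dz": 0,"twist": 0,"grip": 1}]}}

```text
time_s: 13.9
tcp_pos: [0.5421, 0.0186, 0.0208]
eef_rot: [-2.106, -2.331, 0.0]
force: [1.5, 0.8, -0.6]
width: 0.105
grasp_force: 58.8
```

```bash
python3 -c "
from h import *
rel()"
```

```text
nose depth 0.0666 off(left) -0.0051 yaw 95.80 z 0.0208 | F u 0.6 v -1.6 z -0.6 Tz -0.19 w 0.105 t 13.90
```

Emit:
{"op": "jog_arm", "data": {"series": [{"dx": 0.003,"dy": 0.0004,"dz": 0,"twist": 0,"grip": 1},{"dx": 0.003,"dy": 0.0003,"dz": 0,"twist": 0,"grip": 1},{"dx": 0.003,"dy": 0,"dz": 0,"twist": 0,"grip": 1},{"dx": 0.003,"dy": 0,"dz": 0,"twist": 0,"grip": 1},{"dx": 0.003,"dy": 0,"dz": 0,"twist": 0,"grip": 1}]}}

```text
time_s: 14.4
tcp_pos: [0.5415, 0.0338, 0.0209]
eef_rot: [2.106, 2.331, -0.0]
force: [2.2, -1.4, -1.3]
width: 0.104
grasp_force: 58.8
```

```bash
python3 -c "
from h import *
rel()"
```

```text
nose depth 0.0817 off(left) -0.0060 yaw 95.79 z 0.0209 | F u -1.6 v -2.1 z -1.3 Tz -0.13 w 0.104 t 14.40
```

The nose is past the rail's start with only light touch. I'll continue.

Emit:
{"op": "jog_arm", "data": {"series": [{"dx": 0.004,"dy": 0.0003,"dz": 0,"twist": 0,"grip": 1},{"dx": 0.004,"dy": 0,"dz": 0,"twist": 0,"grip": 1},{"dx": 0.004,"dy": 0,"dz": 0,"twist": 0,"grip": 1},{"dx": 0.004,"dy": 0,"dz": 0,"twist": 0,"grip": 1},{"dx": 0.004,"dy": 0,"dz": 0,"twist": 0,"grip": 1}]}}

```text
time_s: 14.9
tcp_pos: [0.5397, 0.0537, 0.0209]
eef_rot: [-2.106, -2.331, 0.0]
force: [2.0, -0.7, -1.1]
width: 0.102
grasp_force: 58.8
```

```bash
python3 -c "
from h import *
rel()"
```

```text
nose depth 0.1017 off(left) -0.0063 yaw 95.79 z 0.0209 | F u -0.9 v -1.9 z -1.1 Tz -0.11 w 0.102 t 14.90
```

Emit:
{"op": "jog_arm", "data": {"series": [{"dx": 0.003,"dy": 0,"dz": 0,"twist": 0,"grip": 1},{"dx": 0.003,"dy": 0,"dz": 0,"twist": 0,"grip": 1},{"dx": 0.003,"dy": 0,"dz": 0,"twist": 0,"grip": 1},{"dx": 0.002,"dy": 0,"dz": 0,"twist": 0,"grip": 1},{"dx": 0.002,"dy": 0,"dz": 0,"twist": 0,"grip": 1}]}}

```text
time_s: 15.4
tcp_pos: [0.5384, 0.0664, 0.0209]
eef_rot: [2.106, 2.331, -0.0]
force: [1.4, -1.5, -0.7]
width: 0.105
grasp_force: 58.8
```

```bash
python3 -c "
from h import *
rel()"
```

```text
nose depth 0.1145 off(left) -0.0064 yaw 95.79 z 0.0209 | F u -1.7 v -1.2 z -0.7 Tz -0.11 w 0.105 t 15.40
```

Emit:
{"op": "jog_arm", "data": {"series": [{"dx": 0.0015,"dy": 0,"dz": 0,"twist": 0,"grip": 1},{"dx": 0.0015,"dy": 0,"dz": 0,"twist": 0,"grip": 1},{"dx": 0.0015,"dy": 0,"dz": 0,"twist": 0,"grip": 1},{"dx": 0.0015,"dy": 0,"dz": 0,"twist": 0,"grip": 1},{"dx": 0.001,"dy": 0,"dz": 0,"twist": 0,"grip": 1}]}}

```text
time_s: 15.9
tcp_pos: [0.5378, 0.0728, 0.0209]
eef_rot: [2.107, 2.33, -0.001]
force: [2.3, -4.1, 0.3]
width: 0.105
grasp_force: 58.9
```

```bash
python3 -c "
from h import *
rel()"
```

```text
nose depth 0.1209 off(left) -0.0064 yaw 95.77 z 0.0209 | F u -4.3 v -1.9 z 0.3 Tz -0.10 w 0.105 t 15.90
```

The carriage has been met (about −4 N). I'll push on slowly.

Emit:
{"op": "jog_arm", "data": {"series": [{"dx": 0.0012,"dy": 0,"dz": 0,"twist": 0,"grip": 1},{"dx": 0.0012,"dy": 0,"dz": 0,"twist": 0,"grip": 1},{"dx": 0.0012,"dy": 0,"dz": 0,"twist": 0,"grip": 1},{"dx": 0.0012,"dy": 0,"dz": 0,"twist": 0,"grip": 1},{"dx": 0.001,"dy": 0,"dz": 0,"twist": 0,"grip": 1}]}}

```text
time_s: 16.4
tcp_pos: [0.5372, 0.0783, 0.0209]
eef_rot: [2.107, 2.33, -0.001]
force: [3.1, -5.1, -0.4]
width: 0.102
grasp_force: 58.9
```

```bash
python3 -c "
from h import *
rel()"
```

```text
nose depth 0.1265 off(left) -0.0065 yaw 95.74 z 0.0209 | F u -5.3 v -2.6 z -0.4 Tz -0.12 w 0.102 t 16.40
```

Emit:
{"op": "jog_arm", "data": {"series": [{"dx": 0.0007,"dy": 0,"dz": 0,"twist": 0,"grip": 1},{"dx": 0.0007,"dy": 0,"dz": 0,"twist": 0,"grip": 1},{"dx": 0.0007,"dy": 0,"dz": 0,"twist": 0,"grip": 1},{"dx": 0.0007,"dy": 0,"dz": 0,"twist": 0,"grip": 1},{"dx": 0.0007,"dy": 0,"dz": 0,"twist": 0,"grip": 1}]}}

```text
time_s: 16.9
tcp_pos: [0.5367, 0.0826, 0.0209]
eef_rot: [-2.106, -2.331, 0.0]
force: [2.6, -4.2, 0.2]
width: 0.103
grasp_force: 58.9
```

```bash
python3 -c "
from h import *
rel()"
```

```text
nose depth 0.1307 off(left) -0.0063 yaw 95.79 z 0.0209 | F u -4.5 v -2.2 z 0.2 Tz -0.07 w 0.103 t 16.90
```

Emit:
{"op": "jog_arm", "data": {"series": [{"dx": 0.0006,"dy": 0,"dz": 0,"twist": 0,"grip": 1},{"dx": 0.0006,"dy": 0,"dz": 0,"twist": 0,"grip": 1},{"dx": 0.0006,"dy": 0,"dz": 0,"twist": 0,"grip": 1},{"dx": 0.0006,"dy": 0,"dz": 0,"twist": 0,"grip": 1}]}}

```text
time_s: 17.3
tcp_pos: [0.5365, 0.0849, 0.0209]
eef_rot: [-2.106, -2.331, 0.0]
force: [2.4, -4.1, -1.1]
width: 0.101
grasp_force: 58.8
```

```bash
python3 -c "
from h import *
rel()"
```

```text
nose depth 0.1331 off(left) -0.0063 yaw 95.79 z 0.0209 | F u -4.3 v -1.9 z -1.1 Tz -0.10 w 0.101 t 17.30
```

Emit:
{"op": "jog_arm", "data": {"series": [{"dx": 0.0005,"dy": 0,"dz": 0,"twist": 0,"grip": 1},{"dx": 0.0005,"dy": 0,"dz": 0,"twist": 0,"grip": 1},{"dx": 0.0005,"dy": 0,"dz": 0,"twist": 0,"grip": 1},{"dx": 0.0005,"dy": 0,"dz": 0,"twist": 0,"grip": 1}]}}

```text
time_s: 17.7
tcp_pos: [0.5363, 0.0865, 0.0209]
eef_rot: [2.107, 2.33, -0.001]
force: [2.6, -6.4, -0.2]
width: 0.1
grasp_force: 58.9
```

```bash
python3 -c "
from h import *
rel()"
```

```text
nose depth 0.1346 off(left) -0.0063 yaw 95.77 z 0.0209 | F u -6.7 v -1.9 z -0.2 Tz -0.07 w 0.100 t 17.70
```

Emit:
{"op": "jog_arm", "data": {"series": [{"dx": 0.0005,"dy": 0,"dz": 0,"twist": 0,"grip": 1},{"dx": 0.0005,"dy": 0,"dz": 0,"twist": 0,"grip": 1},{"dx": 0,"dy": 0,"dz": 0,"twist": 0,"grip": 1}]}}

```text
time_s: 18.0
tcp_pos: [0.5363, 0.0865, 0.0209]
eef_rot: [2.107, 2.329, -0.002]
force: [2.7, -8.8, 0.3]
width: 0.105
grasp_force: 58.9
```

```bash
python3 - <<'E'
from h import *
rel()
c=env.get_calibration('wrist');im=snap('wrist','w6');t=snap('top','t6');s=snap('scene','s6')
ct=env.get_calibration('scene');
u,v=map(int,proj(ct,[.525,.22,.07]));print(u,v)
cv2.imwrite('pics/v6.png',np.vstack([cv2.resize(t[150:250,140:260],(480,400),interpolation=2),cv2.resize(s[80:180,330:470],(480,343),interpolation=2)])[:600,:,::-1])
E
```

```text
nose depth 0.1347 off(left) -0.0065 yaw 95.72 z 0.0209 | F u -9.0 v -1.8 z 0.3 Tz -0.12 w 0.105 t 18.00
390 125
```

View pics/v6.png

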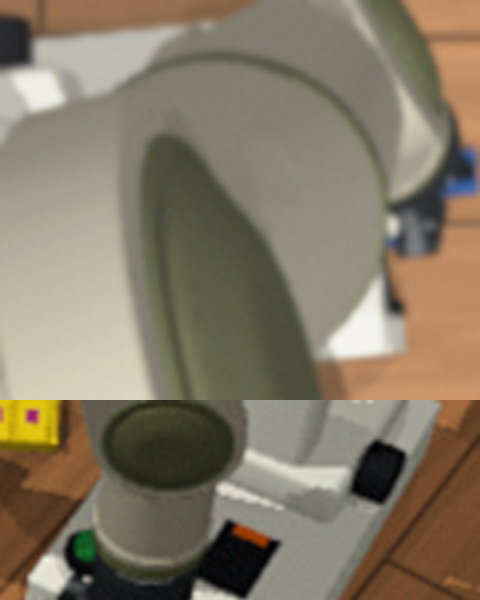

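TCP stopped while the force rose to 9 N, and the orange marker at (250,533) is at the slot's far end, so it's on the solid stop. I'll push slightly firmer, ease back, and release.

Emit:
{"op": "jog_arm", "data": {"series": [{"dx": 0.0006,"dy": 0,"dz": 0,"twist": 0,"grip": 1},{"dx": 0.0006,"dy": 0,"dz": 0,"twist": 0,"grip": 1},{"dx": 0,"dy": 0,"dz": 0,"twist": 0,"grip": 1},{"dx": 0,"dy": 0,"dz": 0,"twist": 0,"grip": 1}]}}

```text
time_s: 18.55
tcp_pos: [0.5363, 0.0865, 0.0209]
eef_rot: [2.108, 2.327, -0.003]
force: [4.4, -11.6, 0.3]
width: 0.106
grasp_force: 59.0
```

```bash
python3 -c "
from h import *
rel()"
```

```text
nose depth 0.1347 off(left) -0.0067 yaw 95.65 z 0.0209 | F u -12.0 v -3.2 z 0.3 Tz -0.09 w 0.106 t 18.55
```

Emit:
{"op": "jog_arm", "data": {"series": [{"dx": -0.0007,"dy": 0,"dz": 0,"twist": 0,"grip": 1},{"dx": -0.0007,"dy": 0,"dz": 0,"twist": 0,"grip": 1},{"dx": 0,"dy": 0,"dz": 0,"twist": 0,"grip": 0.7},{"dx": 0,"dy": 0,"dz": 0,"twist": 0,"grip": 0.4},{"dx": 0,"dy": 0,"dz": 0,"twist": 0,"grip": 0}]}}

```text
time_s: 19.05
tcp_pos: [0.5359, 0.0887, 0.0208]
eef_rot: [-2.104, -2.332, -0.0]
force: [0.4, -0.6, -0.2]
width: 0.615
grasp_force: 0.0
```

Emit:
{"op": "jog_arm", "data": {"series": [{"dx": 0,"dy": 0,"dz": 0,"twist": 0,"grip": 0},{"dx": 0,"dy": 0,"dz": 0,"twist": 0,"grip": 0},{"dx": 0,"dy": 0,"dz": -0.02,"twist": 0,"grip": 0},{"dx": 0,"dy": 0,"dz": -0.03,"twist": 0,"grip": 0},{"dx": 0,"dy": 0,"dz": -0.04,"twist": 0,"grip": 0}]}}

```text
time_s: 19.55
tcp_pos: [0.5352, 0.0877, 0.1107]
eef_rot: [-2.105, -2.33, 0.004]
force: [0.1, 0.1, -0.8]
width: 1.001
grasp_force: 0.0
```

```bash
python3 -c "
from h import *
rel();plan(.49,.03,.28,5.8)"
```

```text
nose depth 0.1360 off(left) -0.0051 yaw 95.82 z 0.1107 | F u 0.1 v -0.1 z -0.8 Tz 0.03 w 1.001 t 19.55
pos [0.5352 0.0877 0.1107] yaw 5.82 tilt 0.18 F [ 0.1  0.1 -0.8] t 19.55
0 {'dx': -0.0106, 'dy': -0.0102, 'dz': -0.0339, 'twist': 0.0001}
1 {'dx': -0.0106, 'dy': -0.0102, 'dz': -0.0339, 'twist': 0.0001}
2 {'dx': -0.0106, 'dy': -0.0102, 'dz': -0.0339, 'twist': 0.0001}
3 {'dx': -0.0106, 'dy': -0.0102, 'dz': -0.0339, 'twist': 0.0001}
4 {'dx': -0.0106, 'dy': -0.0102, 'dz': -0.0339, 'twist': 0.0001}
```

Released. I'll rise, shut the fingers, and check the markers and button.

Emit:
{"op": "jog_arm", "data": {"series": [{"dx": 0,"dy": -0.005,"dz": -0.035,"twist": 0,"grip": 1},{"dx": 0,"dy": -0.01,"dz": -0.035,"twist": 0,"grip": 1},{"dx": 0,"dy": -0.01,"dz": -0.035,"twist": 0,"grip": 1},{"dx": 0,"dy": -0.01,"dz": -0.025,"twist": 0,"grip": 1},{"dx": 0,"dy": 0,"dz": 0,"twist": 0,"grip": 1}]}}

```text
time_s: 20.05
tcp_pos: [0.5018, 0.0845, 0.2442]
eef_rot: [2.104, 2.329, 0.006]
force: [-0.9, -0.6, -0.1]
width: 0.143
grasp_force: 0.0
```

Emit:
{"op": "jog_arm", "data": {"series": [{"dx": 0,"dy": 0,"dz": 0,"twist": 0,"grip": 1},{"dx": 0,"dy": 0,"dz": 0,"twist": 0,"grip": 1},{"dx": 0,"dy": 0,"dz": 0,"twist": 0,"grip": 1},{"dx": 0,"dy": 0,"dz": 0,"twist": 0,"grip": 1}]}}

```text
time_s: 20.45
tcp_pos: [0.5013, 0.0842, 0.2399]
eef_rot: [-2.106, -2.33, 0.002]
force: [-0.5, -0.6, 0.0]
width: -0.001
grasp_force: 0.0
```

```bash
python3 - <<'E'
from h import *
c=env.get_calibration('wrist');im=snap('wrist','w7')[:,:,::-1].copy();hsv=cv2.cvtColor(im,cv2.COLOR_BGR2HSV)
g=cv2.inRange(hsv,(50,80,40),(85,255,255));g[:,480:]=0;g[260:]=0;q=cv2.minAreaRect(max(cv2.findContours(g,0,1)[0],key=cv2.contourArea));B=onplane(c,q[0],.078);print(q,B,env.get_state()['width'])
m=cv2.inRange(hsv,(105,100,40),(130,255,255));m[:120]=0;ys,xs=np.nonzero(m);print('blue',xs.min(),xs.max(),ys.min(),ys.max())
plan(B[0],B[1],.12,5.8)
E
```

```text
((270.0, 85.5), (33.0, 32.0), 90.0) [0.445432  0.1603762 0.078    ] -0.002865131640540561
blue 314 389 134 173
pos [0.5013 0.0842 0.24  ] yaw 5.79 tilt 0.09 F [ 0.6  0.6 -0.1] t 20.5
0 {'dx': 0.0204, 'dy': -0.012, 'dz': 0.03, 'twist': -0.0}
1 {'dx': 0.0204, 'dy': -0.012, 'dz': 0.03, 'twist': -0.0}
2 {'dx': 0.0204, 'dy': -0.012, 'dz': 0.03, 'twist': -0.0}
3 {'dx': 0.0204, 'dy': -0.012, 'dz': 0.03, 'twist': -0.0}
```

View pics/w7.png

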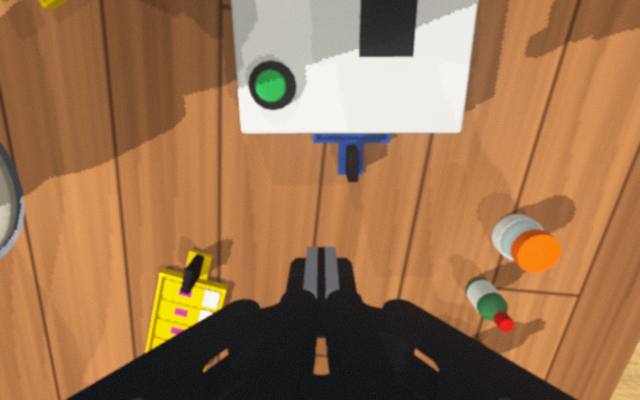

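The tray's rear edge shows at row 137 just outside the face with the fin at (352,160), as expected for home. The button is at (270,85). I'll turn the tool as I go over the button so the camera keeps clear of the microscope and sees the markers.

```bash
python3 -c "
from h import *
plan(.4455,.1605,.14,-50,n=8)"
```

```text
pos [0.5013 0.0842 0.24  ] yaw 5.79 tilt 0.09 F [ 0.6  0.6 -0.1] t 20.5
0 {'dx': 0.0102, 'dy': -0.006, 'dz': 0.0125, 'twist': 0.1217}
1 {'dx': 0.0094, 'dy': -0.0072, 'dz': 0.0125, 'twist': 0.1217}
2 {'dx': 0.0085, 'dy': -0.0083, 'dz': 0.0125, 'twist': 0.1217}
3 {'dx': 0.0074, 'dy': -0.0092, 'dz': 0.0125, 'twist': 0.1217}
4 {'dx': 0.0062, 'dy': -0.0101, 'dz': 0.0125, 'twist': 0.1217}
5 {'dx': 0.0049, 'dy': -0.0107, 'dz': 0.0125, 'twist': 0.1217}
6 {'dx': 0.0036, 'dy': -0.0113, 'dz': 0.0125, 'twist': 0.1217}
7 {'dx': 0.0022, 'dy': -0.0116, 'dz': 0.0125, 'twist': 0.1217}
```

Emit:
{"op": "jog_arm", "data": {"series": [{"dx": 0.01,"dy": -0.006,"dz": 0.005,"twist": 0.122,"grip": 1},{"dx": 0.0095,"dy": -0.007,"dz": 0.01,"twist": 0.122,"grip": 1},{"dx": 0.0085,"dy": -0.0085,"dz": 0.0125,"twist": 0.122,"grip": 1},{"dx": 0.0075,"dy": -0.009,"dz": 0.0125,"twist": 0.122,"grip": 1},{"dx": 0.006,"dy": -0.01,"dz": 0.015,"twist": 0.122,"grip": 1}]}}

```text
time_s: 21.0
tcp_pos: [0.4667, 0.1321, 0.1853]
eef_rot: [2.713, 1.584, 0.0]
force: [0.2, 0.3, -0.0]
width: 0.001
grasp_force: 0.0
```

Emit:
{"op": "jog_arm", "data": {"series": [{"dx": 0.005,"dy": -0.0105,"dz": 0.015,"twist": 0.122,"grip": 1},{"dx": 0.0035,"dy": -0.0115,"dz": 0.015,"twist": 0.122,"grip": 1},{"dx": 0.002,"dy": -0.0115,"dz": 0.015,"twist": 0.122,"grip": 1},{"dx": 0,"dy": 0,"dz": 0,"twist": 0,"grip": 1},{"dx": 0,"dy": 0,"dz": 0,"twist": 0,"grip": 1}]}}

```text
time_s: 21.5
tcp_pos: [0.4458, 0.1602, 0.1408]
eef_rot: [2.951, 1.077, -0.001]
force: [-0.4, 0.2, -0.1]
width: 0.0
grasp_force: 0.0
```

```bash
python3 - <<'E'
from h import *
c=env.get_calibration('wrist');im=snap('wrist','w8')[:,:,::-1].copy()
plan(.4455,.1605,.085,-50)
print('btn pred',proj(c,[.4455,.1605,.078]))
E
```

```text
pos [0.4463 0.16   0.1412] yaw -49.94 tilt 0.02 F [ 0.8 -0.2 -0. ] t 21.55
0 {'dx': -0.0001, 'dy': -0.0005, 'dz': 0.0281, 'twist': 0.0005}
1 {'dx': -0.0001, 'dy': -0.0005, 'dz': 0.0281, 'twist': 0.0005}
btn pred (np.float64(320.8802643490443), np.float64(203.7696662037552))
```

View pics/w8.png

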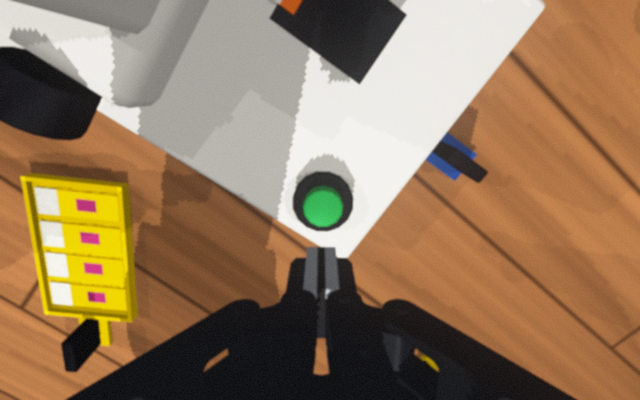

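The orange marker at (290,3) sits at the far end of its slot, so the carriage is in. The button at (323,207) matches the prediction. I'll press.

Emit:
{"op": "jog_arm", "data": {"series": [{"dx": 0,"dy": 0,"dz": 0.025,"twist": 0,"grip": 1},{"dx": 0,"dy": 0,"dz": 0.02,"twist": 0,"grip": 1},{"dx": 0,"dy": 0,"dz": 0.006,"twist": 0,"grip": 1},{"dx": 0,"dy": 0,"dz": 0,"twist": 0,"grip": 1}]}}

```text
time_s: 21.95
tcp_pos: [0.446, 0.1596, 0.0898]
eef_rot: [2.953, 1.072, -0.001]
force: [-0.6, 0.4, 0.0]
width: 0.003
grasp_force: 0.0
```

Emit:
{"op": "jog_arm", "data": {"series": [{"dx": 0,"dy": 0,"dz": 0.002,"twist": 0,"grip": 1},{"dx": 0,"dy": 0,"dz": 0.002,"twist": 0,"grip": 1},{"dx": 0,"dy": 0,"dz": 0.002,"twist": 0,"grip": 1},{"dx": 0,"dy": 0,"dz": 0,"twist": 0,"grip": 1}]}}

```text
time_s: 22.35
tcp_pos: [0.4459, 0.1602, 0.0841]
eef_rot: [-2.953, -1.071, -0.0]
force: [-0.0, 1.5, 0.1]
width: -0.003
grasp_force: 0.0
```

Emit:
{"op": "jog_arm", "data": {"series": [{"dx": 0,"dy": 0,"dz": 0.0015,"twist": 0,"grip": 1},{"dx": 0,"dy": 0,"dz": 0.0015,"twist": 0,"grip": 1},{"dx": 0,"dy": 0,"dz": 0.0015,"twist": 0,"grip": 1},{"dx": 0,"dy": 0,"dz": 0.0015,"twist": 0,"grip": 1},{"dx": 0,"dy": 0,"dz": 0,"twist": 0,"grip": 1}]}}

```text
time_s: 22.85
tcp_pos: [0.4457, 0.1601, 0.0776]
eef_rot: [2.953, 1.071, -0.001]
force: [-0.0, 1.5, -0.2]
width: -0.003
grasp_force: 0.0
```

Emit:
{"op": "jog_arm", "data": {"series": [{"dx": 0,"dy": 0,"dz": 0.001,"twist": 0,"grip": 1},{"dx": 0,"dy": 0,"dz": 0.001,"twist": 0,"grip": 1},{"dx": 0,"dy": 0,"dz": 0.001,"twist": 0,"grip": 1},{"dx": 0,"dy": 0,"dz": 0,"twist": 0,"grip": 1}]}}

```text
time_s: 23.25
tcp_pos: [0.4457, 0.1601, 0.0748]
eef_rot: [2.953, 1.071, -0.0]
force: [-0.6, -0.1, 0.6]
width: -0.001
grasp_force: 0.0
```

Emit:
{"op": "jog_arm", "data": {"series": [{"dx": 0,"dy": 0,"dz": 0.001,"twist": 0,"grip": 1},{"dx": 0,"dy": 0,"dz": 0.001,"twist": 0,"grip": 1},{"dx": 0,"dy": 0,"dz": 0,"twist": 0,"grip": 1}]}}

```text
time_s: 23.55
tcp_pos: [0.4457, 0.1601, 0.0727]
eef_rot: [2.953, 1.071, -0.0]
force: [0.1, 0.1, -0.1]
width: 0.003
grasp_force: 0.0
```

Emit:
{"op": "jog_arm", "data": {"series": [{"dx": 0,"dy": 0,"dz": 0.001,"twist": 0,"grip": 1},{"dx": 0,"dy": 0,"dz": 0.001,"twist": 0,"grip": 1},{"dx": 0,"dy": 0,"dz": 0,"twist": 0,"grip": 1}]}}

```text
time_s: 23.85
tcp_pos: [0.4457, 0.1601, 0.0708]
eef_rot: [2.953, 1.071, -0.0]
force: [-0.2, 0.5, -0.2]
width: 0.0
grasp_force: 0.0
```

Emit:
{"op": "jog_arm", "data": {"series": [{"dx": 0,"dy": 0,"dz": 0.001,"twist": 0,"grip": 1},{"dx": 0,"dy": 0,"dz": 0.001,"twist": 0,"grip": 1},{"dx": 0,"dy": 0,"dz": 0,"twist": 0,"grip": 1}]}}

```text
time_s: 24.15
tcp_pos: [0.4458, 0.1601, 0.0688]
eef_rot: [2.953, 1.071, -0.0]
force: [-0.4, 0.7, 1.8]
width: 0.001
grasp_force: 0.9
```

```bash
python3 - <<'E'
from h import *
c=env.get_calibration('wrist');im=snap('wrist','w9')[:,:,::-1].copy();hsv=cv2.cvtColor(im,cv2.COLOR_BGR2HSV)
g=cv2.inRange(hsv,(50,80,40),(85,255,255));k=max(cv2.findContours(g,0,1)[0],key=cv2.contourArea);print('green',cv2.boundingRect(k),cv2.minEnclosingCircle(k))
s=env.get_state();print(s['tcp_pos'],s['force'],'tip px',proj(c,s['tcp_pos']),s['width'])
for z in(.066,.07,.075,.08):print(z,onplane(c,cv2.minEnclosingCircle(k)[0],z))
E
```

```text
green (295, 227, 58, 35) ((323.3967590332031, 253.0572052001953), 28.66924476623535)
[0.44575172 0.16009542 0.06886086] [-0.555128   -0.55844223  0.69022245] tip px (np.float64(321.8000128164246), np.float64(242.69380897478007)) 0.000950710803813225
0.066 [0.44034107 0.1543957  0.066     ]
0.07 [0.44194919 0.15578366 0.07      ]
0.075 [0.44395933 0.1575186  0.075     ]
0.08 [0.44596947 0.15925354 0.08      ]
```

The button top is lower than I assumed (~0.069), so the tip is just touching about 6 mm off centre. I'll lift, recentre, and press down.

Emit:
{"op": "jog_arm", "data": {"series": [{"dx": 0,"dy": 0,"dz": -0.004,"twist": 0,"grip": 1},{"dx": -0.005,"dy": 0.001,"dz": 0,"twist": 0,"grip": 1},{"dx": 0,"dy": 0,"dz": 0.002,"twist": 0,"grip": 1},{"dx": 0,"dy": 0,"dz": 0.002,"twist": 0,"grip": 1},{"dx": 0,"dy": 0,"dz": 0.001,"twist": 0,"grip": 1}]}}

```text
time_s: 24.7
tcp_pos: [0.4423, 0.1558, 0.0676]
eef_rot: [2.953, 1.071, -0.001]
force: [-0.7, -1.3, 2.5]
width: 0.003
grasp_force: 1.2
```

Emit:
{"op": "jog_arm", "data": {"series": [{"dx": 0,"dy": 0,"dz": 0.001,"twist": 0,"grip": 1},{"dx": 0,"dy": 0,"dz": 0.001,"twist": 0,"grip": 1},{"dx": 0,"dy": 0,"dz": 0,"twist": 0,"grip": 1}]}}

```text
time_s: 25.0
tcp_pos: [0.4424, 0.1559, 0.0657]
eef_rot: [2.953, 1.071, -0.001]
force: [-1.2, -2.5, 3.5]
width: -0.0
grasp_force: 1.6
```

Emit:
{"op": "jog_arm", "data": {"series": [{"dx": 0,"dy": 0,"dz": 0.001,"twist": 0,"grip": 1},{"dx": 0,"dy": 0,"dz": 0.001,"twist": 0,"grip": 1},{"dx": 0,"dy": 0,"dz": 0,"twist": 0,"grip": 1}]}}

```text
time_s: 25.3
tcp_pos: [0.4425, 0.156, 0.0644]
eef_rot: [2.953, 1.071, 0.0]
force: [-3.7, -2.8, 13.7]
width: -0.002
grasp_force: 7.0
```

Emit:
{"op": "jog_arm", "data": {"series": [{"dx": 0,"dy": 0,"dz": 0.001,"twist": 0,"grip": 1},{"dx": 0,"dy": 0,"dz": 0,"twist": 0,"grip": 1}]}}

```text
time_s: 25.5
tcp_pos: [0.4425, 0.156, 0.0641]
eef_rot: [2.953, 1.071, 0.001]
force: [-5.6, -3.4, 27.1]
width: 0.004
grasp_force: 13.7
```

The button bottomed: spring force up to ~4 N, then a hard stop at z = 0.064, about 6 mm of travel. I'll retreat.

Emit:
{"op": "jog_arm", "data": {"series": [{"dx": 0,"dy": 0,"dz": -0.01,"twist": 0,"grip": 1},{"dx": 0,"dy": 0,"dz": -0.03,"twist": 0,"grip": 1},{"dx": 0,"dy": 0,"dz": -0.04,"twist": 0,"grip": 1},{"dx": -0.02,"dy": 0,"dz": -0.03,"twist": 0,"grip": 1},{"dx": 0,"dy": 0,"dz": 0,"twist": 0,"grip": 1}]}}

```text
time_s: 26.0
tcp_pos: [0.4274, 0.143, 0.1761]
eef_rot: [-2.953, -1.07, -0.008]
force: [0.5, 0.3, -0.6]
width: -0.002
grasp_force: 0.0
```

Emit:
{"op": "jog_arm", "data": {"series": [{"dx": 0,"dy": 0,"dz": 0,"twist": 0,"grip": 1},{"dx": 0,"dy": 0,"dz": 0,"twist": 0,"grip": 1},{"dx": 0,"dy": 0,"dz": 0,"twist": 0,"grip": 1}]}}

```text
time_s: 26.3
tcp_pos: [0.4272, 0.1436, 0.1719]
eef_rot: [-2.953, -1.072, 0.002]
force: [0.3, -0.1, -0.5]
width: 0.002
grasp_force: 0.0
```

```bash
python3 - <<'E'
from h import *
c=env.get_calibration('wrist');im=snap('wrist','w10')[:,:,::-1].copy();hsv=cv2.cvtColor(im,cv2.COLOR_BGR2HSV)
m=cv2.inRange(hsv,(105,100,40),(130,255,255));k=max(cv2.findContours(m,0,1)[0],key=cv2.contourArea)[:,0]
# tray tab's blue: depth relative to the face (rear plate edge should be ~ -0.016..-0.02)
W=np.array([onplane(c,p,.008)[:2] for p in k])-MOUTH;print('blue depth range',(W@U).min(),(W@U).max(),'lat',(W@V).min(),(W@V).max())
rel();print(env.job_done())
E
```

```text
blue depth range -0.05556923490901355 -0.015509037027350141 lat -0.05091289540329936 0.038203810758320585
nose depth 0.1273 off(left) -0.0450 yaw 39.89 z 0.1719 | F u -0.3 v -0.1 z -0.1 Tz 0.01 w -0.000 t 26.35
the job is handed in; nothing more can be done
None
```

The tray is fully home with the carriage against its stop, it was let go, the load button was then pressed to the bottom, and the job is handed in (26 s; 11 pictures viewed, one over the limit of 10).

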